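# Program a batch of driver modules in the jig

### The arm

A 7-joint arm with a two-finger parallel gripper is mounted at the origin on the work surface. World frame = base frame: x ahead of the robot, y to its left, z up, the work surface at z = 0. Lengths are in mm, angles in rad, forces in N, time in s.
With the tool pointing down it reaches from about 425 to 800 mm from the base axis. Payload 8.3 kg.
Tool frame: the origin (TCP) lies where the fingers leave the gripper's body, on its centre line; the fingertips stand 73 mm ahead of it and the grasp point (between the pads) lies 54 mm ahead of it; z points along the fingers, y is the line along which they close (so a half turn about z gives the same grasp; the last joint's range is limited). The gripper opens to 85 mm and grips with 20 to 120 N. Pads are 22 mm wide; open, the fingers measure 114 mm over their backs; the gripper's body (76 mm by 85 mm) begins 54 mm behind the grasp point. The pads swing forward as they close: fully open they stand 13 mm farther back than shut.
Start: joints at [1.256, 0.383, 0.016, 1.37, -0.006, 1.388, -0.046], TCP at [155.753, -605.268, 303.879] pointing down, gripper open.
Joint ranges: [-2.95, 2.95], [-0.25, 2.06], [-1.52, 1.56], [0.18, 2.33], [-1.44, 4.58], [0.02, 2.06], [-3.01, 3.01]. Speed limits (rad/s): [2.39, 2.39, 3.01, 3.01, 3.14, 3.14, 3.14].

### API

Orientations are given as a unit quaternion [x, y, z, w].
In Python, from plant import * gives the robot as it stands.
- The arm moves only by the shell command python3 -m jog 'ROWS' [OPENING] [FORCE]. ROWS is JSON, a list of rows, each an object of numbers: "dx", "dy", "dz": the shift along the world's x, y, z each as a share of 1 m, from -1 to 1; "ax", "ay", "az": the turn, a rotation vector about the world's x, y, z each as a share of pi rad, from -1 to 1. In form: [{"dx": .., "dy": .., "dz": .., "ax": .., "ay": .., "az": ..}, ...]. A call has 1 to 5 rows; each row shifts and turns the commanded pose from where the row before left it; what a row does not reach is not made up. A row lasts 1/12 s, in which the tool goes at most 41.7 mm and 7.16 degrees, less where a joint would pass 70% of its speed; a pose out of reach is approached as far as the arm can. A call with a number of a shift or a turn outside -1 to 1 is refused whole. A call with a gripper value outside its range is refused whole. OPENING is the closure, from -1 (fully open) to 1 (shut), so that 0 is half open, set as the call begins (- or left out, the last holds). The fingers move at their own pace and stop on an object; FORCE is the grip in N (left out, the last holds). Time passes only in rows, so rows that do not move let the fingers close. It gives the time, the measured TCP pose, the force, the opening and the grip force at its end, in the units of the state.
- sense(): the state, without advancing time (a new reading comes with each control period).
- camera(name): name is "scene" or "top" or "wrist"; returns (picture, depth): 480x640x3 uint8, red, green, blue; 480x640 float32, mm along the optical axis (not along the pixel's ray), 0 where there is no reading.
- get_calibration(name): a dict with "K" (3x3 intrinsics, pixels), "position" and "attitude" of the camera in the world; the wrist camera has in their place "T_tool_cam" (4x4, takes a point from camera to tool coordinates, whose origin is the TCP and whose axes are the flange's). Camera axes: x right, y up, looking along -z (the intrinsics and any distortion apply to the point x, -y, -z); pixel columns grow to the right and rows downward; lengths in mm; the calibration is good to about 2 mm. The wrist camera is an equidistant fisheye: a pixel r from the principal point sees the ray r / f radians off the axis. A picture is of the moment at which its call begins: read the wrist's pose just before it. get_calibration takes no time and is no camera call.
- sign_off(): hands the job in; it is judged then, once.
Trained networks look in the newest picture that a camera, given by its name, has taken for a name from the list of things; names that differ only in an ending like _2 or _b are one class to them, and where a whole thing is asked for, a point or a joint stands for the part that bears it (a point fixed in the world has none). Each returns a list of dicts, best first, with "p" (0 to 1); they miss things now and then, are a little off and sometimes report something else, mostly with a low value. They report only what shows in the picture. A call takes as long as a camera call. They do not tell look-alikes from the thing itself.
- find_in(camera, name): "bbox" ([left, top, width, height] in pixels, round what is visible of it).
- masks_of(camera, name): "region" (480x640 bool, what is visible of it) and "bbox" ([left, top, width, height] in pixels, round what is visible of it).
- tip_of(camera, name): "centre" ([column, row] in pixels: a listed point, or the origin of a listed thing).
The state is a dict: "time": time; "joint_pos": joint angles; "joint_velocities": joint speeds; "tau": joint torques, N m; "tcp_pos": TCP position; "orientation": TCP orientation; "contact_force": force on the tool from outside, world axes, zero at the start; "torque": the same for the moment, N m; "gripper_width": opening from 0.0 (shut) to 1.0 (fully open); "grip_force": force on a finger pad.
Only numpy, scipy, OpenCV 4.12 (cv2) and the standard library are available. Lean on these libraries where they do the work, as an engineer would, in place of code of your own. Each camera call takes 0.05 s, during which the arm holds its last target. There are 200 camera calls.

### The job

Seat every green driver module in a pocket of the programming jig, one to a pocket, and press each down by its yellow block until it is fully home and flush with the jig. With all of them home, press the green start button right down, then take the modules out and lay them flat and right way up on the floor of the blue tote. Leave the fan, the solder spool and the screwdriver alone.

Things in the scene. Friction and masses are not known exactly. Their poses are not given: they have to be found in the camera images.
- module0: driver module, 160 g, on the bench at the start (2 or 3 present): green slab 70 x 56 x 16 mm (x, y, z); at its +x end a black nose 30 long, 28 wide, 16 thick (T-shaped from above: fits a pocket one way round only); on the slab's middle a yellow block 40 (x) x 24 (y) x 34 mm high, to hold and press it by, top at z = 50 mm. Origin: centre of the slab's underside, nose not counted; z up
- module1: driver module, 160 g, on the bench at the start (2 or 3 present): green slab 70 x 56 x 16 mm (x, y, z); at its +x end a black nose 30 long, 28 wide, 16 thick (T-shaped from above: fits a pocket one way round only); on the slab's middle a yellow block 40 (x) x 24 (y) x 34 mm high, to hold and press it by, top at z = 50 mm. Origin: centre of the slab's underside, nose not counted; z up
- module2: driver module, 160 g, on the bench at the start (2 or 3 present): green slab 70 x 56 x 16 mm (x, y, z); at its +x end a black nose 30 long, 28 wide, 16 thick (T-shaped from above: fits a pocket one way round only); on the slab's middle a yellow block 40 (x) x 24 (y) x 34 mm high, to hold and press it by, top at z = 50 mm. Origin: centre of the slab's underside, nose not counted; z up
- jig: programming jig, grey and aluminium, screwed to the bench: 185 mm along x (from -95 to +90 mm), 264 mm along y, top 30 mm above the bench. Origin on the bench; x points away from the green button, the way the noses go. Three T-shaped pockets side by side at y = -80, 0, +80 mm, their wide parts centred at x = 8 mm
- pocket0 (a point): floor centre of a T-shaped pocket 16 mm deep, 1.75 mm clearance a side, axes as the jig's. A module's origin lies here when home, nose to +x, its green top flush with the jig's. A stiff black socket (54 x 44 mm) stands up to 8 mm above this floor, so a module just laid in stays proud; about 10 N pushes it down, and it stays where pushed
- pocket1 (a point): floor centre of a T-shaped pocket 16 mm deep, 1.75 mm clearance a side, axes as the jig's. A module's origin lies here when home, nose to +x, its green top flush with the jig's. A stiff black socket (54 x 44 mm) stands up to 8 mm above this floor, so a module just laid in stays proud; about 10 N pushes it down, and it stays where pushed
- pocket2 (a point): floor centre of a T-shaped pocket 16 mm deep, 1.75 mm clearance a side, axes as the jig's. A module's origin lies here when home, nose to +x, its green top flush with the jig's. A stiff black socket (54 x 44 mm) stands up to 8 mm above this floor, so a module just laid in stays proud; about 10 N pushes it down, and it stays where pushed
- start (a joint): travel of the green round start button (30 mm across) on the jig's near edge: 0 released, 0.006 m fully down; springs back; about 5 N when fully down
- start_top (a point): centre of the top face of the green start button; pressed straight down
- tote_in (a point): centre of the inner floor of the open blue tote (4 mm walls, inside 292 mm along this point's x by 182 mm along its y, about 46 mm deep), fixed to the bench
- fan: bystander: black axial fan standing upright, 38 x 119 x 119 mm; origin at the centre of its underside
- spool: bystander: green solder spool standing upright, 64 mm across, 60 mm high; origin at the centre of its underside
- driver: bystander: yellow screwdriver lying on the bench beyond the tote; origin under its middle
Things that resemble listed ones, but are neither listed nor needed, are in the scene too. What is shaped like the module1 but red is not meant.

How it is judged:
By the outcome, as a careful person would: the job done as asked, in the order asked, and still so for the second after the job is handed in, with the robot touching nothing.
Of module0, module1, module2 only 2 to 3 are there at a start; the rules pass over those that are not, and their reading is None.
At some moment in a run one of module0, module1, module2 may be knocked a few centimetres aside while the robot is not near it.
Once in a run the grip may slacken for a moment while it holds something.
It also fails if it takes over 210 s, if anything falls off the work surface, if the arm or the gripper's body presses on something with over 40 N, if the wrist force passes 120 N, or if a joint passes its speed limit or range.

## Working session

There is one attempt and no reset: what is moved stays moved. The work goes in short steps, Python scripts to look and compute and a shell command to move; the robot and the scene stay as the last step left them, time stands still between calls to the robot, and variables do not carry over. Pictures are saved under pics/ and viewed, at most 14 in all, crops included, and the job is handed in when it is done.

```bash
ls; mkdir -p pics; python3 - <<'E'
from plant import *
import cv2
for c in("scene","top"):
    p,d=camera(c); cv2.imwrite(f"pics/{c}0.png",p[:,:,::-1]); k=get_calibration(c); print(k)
    for n in("module0","jig","start_top","tote_in","pocket0"):
        try: print(c,n,[(x["p"],x["centre"]) for x in tip_of(c,n)])
        except Exception as e: print(n,e)
print(get_calibration("wrist")); print(sense())
E
```

```text
pics
{'K': array([[624.56659096,   0.        , 327.93443037],
       [  0.        , 624.56659096, 228.79448244],
       [  0.        ,   0.        ,   1.        ]]), 'position': array([1720.70759516, -829.16321982, 1385.71251153]), 'attitude': array([0.34722217, 0.18122505, 0.42839257, 0.81429359])}
scene module0 [(0.92, [422.5, 144.5]), (0.87, [382.0, 266.7]), (0.83, [420.4, 171.4]), (0.61, [413.6, 192.4]), (0.6, [463.2, 223.0]), (0.59, [378.3, 172.2]), (0.55, [451.8, 185.3])]
scene jig [(0.72, [323.7, 228.9]), (0.25, [225.1, 257.1])]
scene start_top [(0.44, [308.1, 210.2])]
scene tote_in [(0.84, [226.8, 254.8]), (0.49, [323.2, 226.7])]
scene pocket0 [(0.67, [305.2, 240.5]), (0.65, [338.9, 217.1]), (0.63, [324.8, 229.7])]
{'K': array([[616.42996643,   0.        , 326.6369832 ],
       [  0.        , 616.42996643, 232.76413073],
       [  0.        ,   0.        ,   1.        ]]), 'position': array([ 304.66644689,  -39.81311749, 1714.09893315]), 'attitude': array([ 0.06349918, -0.05264573, -0.70134569,  0.70803284])}
top module0 [(0.94, [196.0, 167.3]), (0.87, [210.9, 238.8]), (0.86,
[... 886 characters left out ...]
561305 ,  0.38337921,  0.01639345,  1.37011708, -0.00632692,
        1.38821047, -0.04649556]), 'joint_velocities': array([-0.0006086 , -0.00091   , -0.00019801, -0.00033418, -0.00144802,
        0.00035746,  0.00124636]), 'tau': array([-7.48519069e-04, -6.26989889e+01,  8.42085388e-01, -3.71925938e+01,
        1.64631335e-02,  2.83383699e-03, -4.38492634e-06]), 'tcp_pos': array([ 155.74221129, -605.25961905,  303.88451528]), 'orientation': array([ 9.92083959e-01,  1.25576331e-01,  3.87599003e-05, -3.92415109e-05]), 'contact_force': array([-0.3956054 ,  0.22079123, -0.37369703]), 'torque': array([-0.02997332, -0.00660365, -0.01866123]), 'grip_force': 0.0, 'gripper_width': 1.0040978029969534}
```

```bash
python3 - <<'E'
import cv2
p=cv2.imread("pics/top0.png"); cv2.imwrite("pics/t1.png",cv2.resize(p[120:345,100:540],(800,409),interpolation=cv2.INTER_CUBIC))
p=cv2.imread("pics/scene0.png"); cv2.imwrite("pics/s1.png",cv2.resize(p[110:320,170:490],(800,525),interpolation=cv2.INTER_CUBIC))
E
```

```text
(no output)
```

View pics/t1.png

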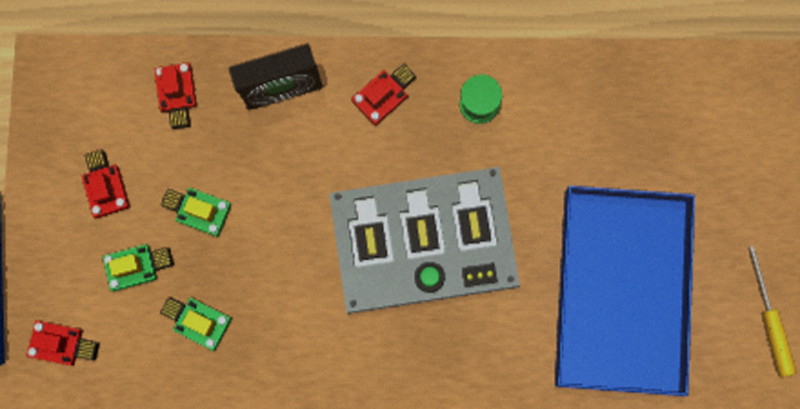

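View pics/s1.png

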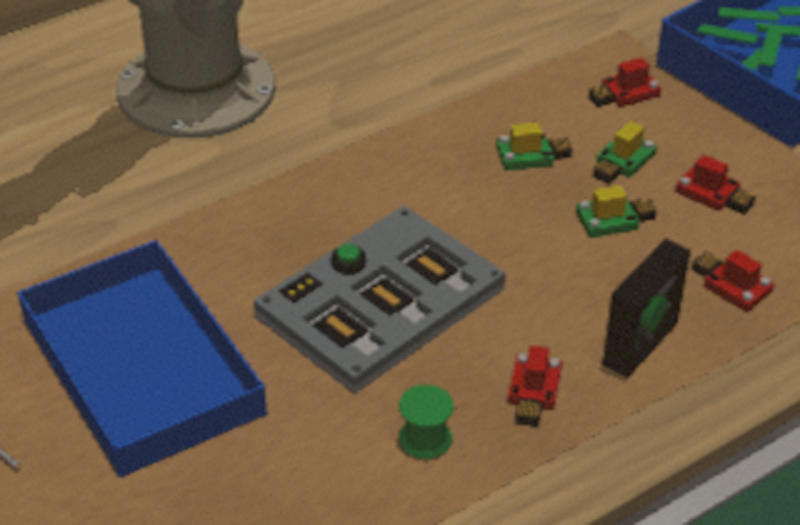

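```bash
cat > h.py <<'E'
from plant import *
import numpy as np, cv2
from scipy.spatial.transform import Rotation as R
def cam(name):
    s=sense(); p,d=camera(name); k=get_calibration(name); K=k["K"]
    if name=="wrist":
        T=np.eye(4);T[:3,:3]=R.from_quat(s["orientation"]).as_matrix();T[:3,3]=s["tcp_pos"];T=T@k["T_tool_cam"]
        Rm,o=T[:3,:3],T[:3,3]
    else: Rm,o=R.from_quat(k["attitude"]).as_matrix(),k["position"]
    return dict(p=p,d=d,K=K,R=Rm,o=o,w=name=="wrist")
def rays(c,uv):
    uv=np.asarray(uv,float).reshape(-1,2); K=c["K"]
    a=(uv-K[:2,2])/K[0,0]
    if c["w"]:
        t=np.linalg.norm(a,axis=1,keepdims=True)+1e-9; v=np.hstack([a*np.sin(t)/t,np.cos(t)])
    else: v=np.hstack([a,np.ones((len(a),1))])
    return (v*[1,-1,-1])@c["R"].T
def onz(c,uv,z):
    v=rays(c,uv); return (c["o"]+v*((z-c["o"][2])/v[:,2])[:,None])[:,:2]
def proj(c,P):
    q=((np.asarray(P,float).reshape(-1,3)-c["o"])@c["R"])*[1,-1,-1]; K=c["K"]
    if c["w"]:
        r=np.linalg.norm(q[:,:2],axis=1,keepdims=True)+1e-9; a=q[:,:2]/r*np.arctan2(r,q[:,2:])
    else: a=q[:,:2]/q[:,2:]
    return a*K[0,0]+K[:2,2]
def pts(mask):
    y,x=np.nonzero(mask); return np.c_[x,y].astype(float)
def rect(xy):
    (c,s,a)=cv2.minAreaRect(np.asarray(xy,np.float32)); return np.round(c,1),np.round(s,1),round(a,1)
def blobs(m,mn):
    n,l,st,ce=cv2.connectedComponentsWithStats(m.astype(np.uint8),connectivity=4)
    return [l==i for i in range(1,n) if st[i,4]>=mn]
E
python3 - <<'E'
from h import *
c=cam("top")
hsv=cv2.cvtColor(c["p"],cv2.COLOR_RGB2HSV)
y=(hsv[...,0]>24)&(hsv[...,0]<35)&(hsv[...,1]>150)&(hsv[...,2]>120)
for b in blobs(y,20):
    q=pts(b).mean(0); print("yel",b.sum(),q,onz(c,q,50),c["d"][b].mean())
g=(hsv[...,0]>50)&(hsv[...,0]<85)&(hsv[...,1]>120)&(hsv[...,2]>50)
for b in blobs(g,30):
    q=pts(b); print("grn",b.sum(),q.mean(0).round(1),rect(onz(c,q,16)))
for n,z in(("jig",30),("tote_in",46)):
    m=masks_of("top",n)
    for a in m[:1]: print(n,a["p"],rect(onz(c,pts(a["region"]),z)),onz(c,pts(a["region"]).mean(0),z))
for n,z in(("pocket0",14),("start_top",40),("tote_in",4)):
    for a in tip_of("top",n): print(n,a["p"],onz(c,a["centre"],z))
E
```

```text
yel 122 [208.59836066 234.08196721] [[574.35644506 311.13615925]] 1691.524
yel 47 [360.57446809 243.10638298] [[ 552.8798727  -105.55680078]] 1708.6658
yel 46 [332.         247.76086957] [[539.39259679 -27.75709338]] 1671.7192
yel 50 [303.46 252.  ] [[527.06231979  49.87942496]] 1673.185
yel 116 [167.06034483 265.4137931 ] [[486.97992389 420.93896414]] 1678.3252
yel 122 [208.21311475 296.90163934] [[402.6660025  304.94160736]] 1635.6465
yel 171 [528.98245614 308.25146199] [[ 380.90191814 -555.1091437 ]] 1670.9008
grn 5382 [32.5 46.9] (array([1150. ,  824.3]), array([302.7, 276.9]), 5.6)
grn 11025 [321.5  32.1] (array([1166.3,   29.3]), array([245.8, 610.2]), 0.1)
grn 86 [429.5   5.3] (array([1272.4, -310.1]), array([20.7, 35.5]), 89.1)
grn 92 [441.3   5.6] (array([1272.8, -344.8]), array([21.5, 41.2]), 74.1)
grn 377 [482.6   9. ] (array([1266.8, -465.3]), array([ 55.1, 116.2]), 31.3)
grn 10268 [576.9  52.1] (array([1145.7, -638.3]), array([290. , 580.2]), 0.1)
grn 223 [523.   18.3] (array([1232.5, -583.8]), array([23.4, 90.9]), 13.1)
grn 1110 [471.2  36.1] (array([1176.7, -421.4]), a
[... 1288 characters left out ...]
4 297.8] (array([402.4, 305.1]), array([72.4, 54.9]), 63.5)
grn 267 [ 79.3 302.3] (array([386.9, 668. ]), array([88.9, 22.7]), 7.9)
grn 276 [ 60.5 303.6] (array([382.5, 720.2]), array([92.6, 23.1]), 28.5)
jig 0.73 (array([490. , 400.8]), array([ 57.2, 100.6]), 15.9) [[488.15760798 406.73187974]]
tote_in 0.88 (array([ 459. , -329.4]), array([197. , 301.3]), 86.3) [[ 455.8358335 -329.8844391]]
pocket0 0.93 [[ 553.19160238 -105.94550847]]
pocket0 0.87 [[544.83137738 -16.91049253]]
pocket0 0.85 [[520.97047014  48.18601837]]
pocket0 0.29 [[570.57473324 308.76706697]]
start_top 0.6 [[480.03973846 -45.41687313]]
tote_in 0.85 [[ 449.52133974 -334.65336249]]
tote_in 0.61 [[472.64762625 407.84958372]]
```

```bash

python3 -m jog '[{"dx":0.0213,"dy":0.032,"az":-0.007},{"dx":0.0213,"dy":0.032,"az":-0.007},{"dx":0.0213,"dy":0.032,"az":-0.007},{"dx":0.0213,"dy":0.032,"az":-0.007},{"dx":0.0213,"dy":0.032}]' -1
python3 -m jog '[{"dx":0.0213,"dy":0.032},{"dx":0.0213,"dy":0.032},{"dx":0.0213,"dy":0.032},{"dx":0.0213,"dy":0.032},{"dx":0.0213,"dy":0.032}]'
python3 -m jog '[{"dx":0.0213,"dy":0.032},{"dx":0.0213,"dy":0.032},{"dx":0.0213,"dy":0.032},{"dx":0.0213,"dy":0.032},{"dx":0.0213,"dy":0.032}]'
python3 -m jog '[{"dx":0.0213,"dy":0.032},{"dx":0.0213,"dy":0.032},{"dx":0.0213,"dy":0.032},{},{}]'
python3 - <<'E'
from h import *
s=sense();print(s["tcp_pos"],R.from_quat(s["orientation"]).as_euler("zyx",True),s["joint_pos"])
c=cam("wrist"); cv2.imwrite("pics/w1.png",c["p"][:,:,::-1]); np.save("w1d.npy",c["d"])
E
```

```text
[ 155.75807946 -605.2633037   303.89228415] [-1.44296690e+01  2.75326223e-03 -1.79995567e+02] [ 1.25610268  0.38338947  0.01638761  1.37008576 -0.00630331  1.3882273
 -0.04650553]schema error: expected keys dx, dy, dz, ax, ay, az
schema error: expected keys dx, dy, dz, ax, ay, az
schema error: expected keys dx, dy, dz, ax, ay, az
schema error: expected keys dx, dy, dz, ax, ay, az
```

View pics/w1.png

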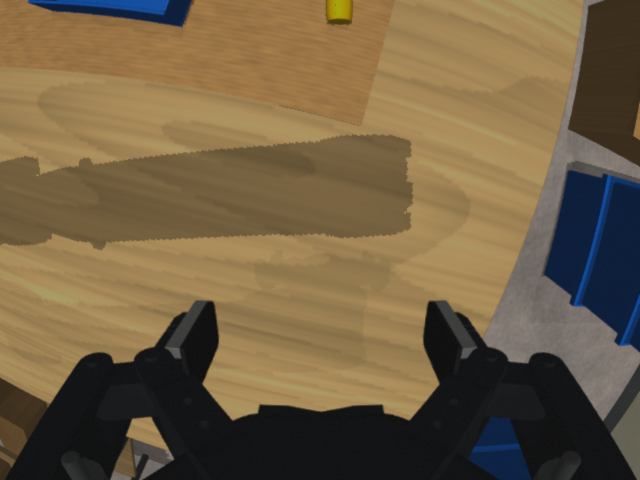

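The picture shows the tote edge (110,10) at upper left and the fingers, with nothing below; the arm hasn't moved because every row needs all six keys.

```bash

python3 -m jog '[{"dx":0.0213,"dy":0.032,"dz":0,"ax":0,"ay":0,"az":-0.007},{"dx":0.0213,"dy":0.032,"dz":0,"ax":0,"ay":0,"az":-0.007},{"dx":0.0213,"dy":0.032,"dz":0,"ax":0,"ay":0,"az":-0.007},{"dx":0.0213,"dy":0.032,"dz":0,"ax":0,"ay":0,"az":-0.007},{"dx":0.0213,"dy":0.032,"dz":0,"ax":0,"ay":0,"az":0}]' -1
python3 -m jog '[{"dx":0.0213,"dy":0.032,"dz":0,"ax":0,"ay":0,"az":0},{"dx":0.0213,"dy":0.032,"dz":0,"ax":0,"ay":0,"az":0},{"dx":0.0213,"dy":0.032,"dz":0,"ax":0,"ay":0,"az":0},{"dx":0.0213,"dy":0.032,"dz":0,"ax":0,"ay":0,"az":0},{"dx":0.0213,"dy":0.032,"dz":0,"ax":0,"ay":0,"az":0}]' 
python3 -m jog '[{"dx":0.0213,"dy":0.032,"dz":0,"ax":0,"ay":0,"az":0},{"dx":0.0213,"dy":0.032,"dz":0,"ax":0,"ay":0,"az":0},{"dx":0.0213,"dy":0.032,"dz":0,"ax":0,"ay":0,"az":0},{"dx":0.0213,"dy":0.032,"dz":0,"ax":0,"ay":0,"az":0},{"dx":0.0213,"dy":0.032,"dz":0,"ax":0,"ay":0,"az":0}]' 
python3 -m jog '[{"dx":0.0213,"dy":0.032,"dz":0,"ax":0,"ay":0,"az":0},{"dx":0.0213,"dy":0.032,"dz":0,"ax":0,"ay":0,"az":0},{"dx":0.0213,"dy":0.032,"dz":0,"ax":0,"ay":0,"az":0},{"dx":0,"dy":0,"dz":0,"ax":0,"ay":0,"az":0},{"dx":0,"dy":0,"dz":0,"ax":0,"ay":0,"az":0}]' 
python3 - <<'E'
from h import *
s=sense();print(s["tcp_pos"],R.from_quat(s["orientation"]).as_euler("zyx",True),s["joint_pos"])
c=cam("wrist"); cv2.imwrite("pics/w2.png",c["p"][:,:,::-1]); np.save("w2d.npy",c["d"])
E
```

```text
time: 1.37
tcp_pos: [263.0, -443.7, 304.0]
orientation: [0.997, 0.081, 0.0, 0.0]
contact_force: [1.2, 0.2, -0.2]
gripper_width: 1.0
grip_force: 0.0
time: 1.78
tcp_pos: [369.4, -283.6, 304.2]
orientation: [0.997, 0.082, 0.0, 0.0]
contact_force: [0.6, -1.2, -0.1]
gripper_width: 1.0
grip_force: 0.0
time: 2.2
tcp_pos: [475.9, -123.6, 304.3]
orientation: [0.997, 0.082, 0.0, 0.0]
contact_force: [0.8, -0.5, 0.2]
gripper_width: 0.999
grip_force: 0.0
time: 2.62
tcp_pos: [539.8, -26.3, 303.7]
orientation: [0.996, 0.084, 0.0, -0.001]
contact_force: [-1.0, -0.2, -0.8]
gripper_width: 0.996
grip_force: 0.0
[539.81376466 -26.34827716 303.67462091] [-9.69308384e+00 -3.81683202e-03 -1.79921593e+02] [ 0.42420715  0.24052873 -0.51674316  1.58588159  0.11958787  1.34711822
 -1.50834605]
```

View pics/w2.png

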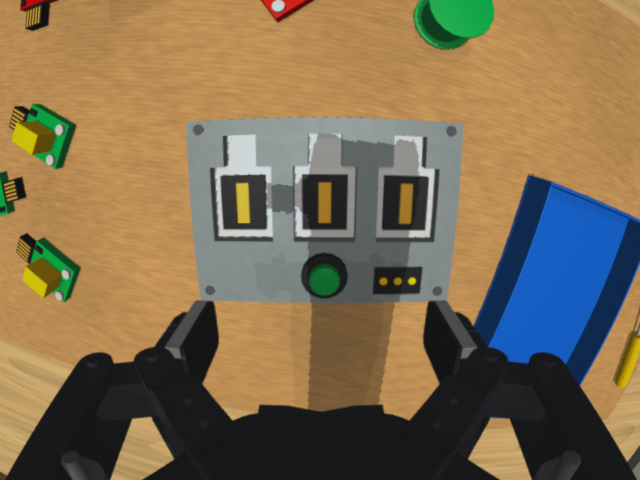

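Jig at (325,212): yellow-striped sockets at (243,203), (324,203), (405,203), green button at (324,280), three green modules at left (40,140), (0,190), (48,270), tote at right.

```bash
cat >> h.py <<'E'
def jig(c,z=30):
    hsv=cv2.cvtColor(c["p"],cv2.COLOR_RGB2HSV)
    m=((hsv[...,1]<60)&(hsv[...,2]>70)); m[330:]=0
    b=max(blobs(m,500),key=lambda b:b.sum())
    q=cv2.findContours(b.astype(np.uint8),cv2.RETR_EXTERNAL,cv2.CHAIN_APPROX_NONE)[0][0][:,0]
    r=rect(onz(c,q,z)); y=(hsv[...,0]>15)&(hsv[...,0]<35)&(hsv[...,1]>140)&(hsv[...,2]>90)
    hull=cv2.fillConvexPoly(np.zeros((480,640),np.uint8),cv2.convexHull(q),1)>0
    st=[(int(s.sum()),onz(c,pts(s).mean(0),22)[0].round(1)) for s in blobs(y&hull,80)]
    g=(hsv[...,0]>50)&(hsv[...,0]<85)&(hsv[...,1]>120)&hull
    bt=[(int(s.sum()),onz(c,pts(s).mean(0),40)[0].round(1)) for s in blobs(g,200)]
    return r,st,bt
E
python3 - <<'E'
from h import *
c=cam("wrist"); 
for x in jig(c): print(x)
# depth check
for u,v in((284,140),(243,203),(324,280),(243,145),(324,400)):
    r=rays(c,[u+.0,v]); f=-(r@c["R"])[0,2]; P=c["o"]+r[0]/f*c["d"][v,u]; print(u,v,P.round(1))
E
```

```text
(array([532. , -31.9]), array([185.2, 263.5]), 9.4)
[(548, array([543.4, -30. ])), (506, array([529.7,  48.7])), (498, array([ 556.3, -108.6]))]
[(807, array([471. , -42.2]))]
284 140 [595.7  13.9  29.4]
243 203 [529.   45.6  22.2]
324 280 [474.8 -43.6  51.6]
243 145 [584.5  54.2  14.7]
324 400 [280.9 -77.4   0.5]
```

```bash
cat >> h.py <<'E'
def st():
    s=sense(); M=R.from_quat(s["orientation"]).as_matrix()
    print("t%.1f"%s["time"],"tcp",s["tcp_pos"].round(1),"yaw %.2f"%np.degrees(np.arctan2(M[1,0],M[0,0])),"tilt",M[:2,2].round(4),"F",s["contact_force"].round(1),"w %.3f g %.1f"%(s["gripper_width"],s["grip_force"]),"j",s["joint_pos"].round(2)); return s
def modules(c,zs=16,zb=50):
    hsv=cv2.cvtColor(c["p"],cv2.COLOR_RGB2HSV); out=[]
    y=(hsv[...,0]>22)&(hsv[...,0]<36)&(hsv[...,1]>150)&(hsv[...,2]>90)
    g=(hsv[...,0]>45)&(hsv[...,0]<88)&(hsv[...,1]>110)&(hsv[...,2]>35)
    for b in blobs(cv2.morphologyEx((g|y).astype(np.uint8),cv2.MORPH_CLOSE,np.ones((5,5)))>0,600):
        if (y&b).sum()<150: continue
        gx=onz(c,pts(g&b),zs); r=rect(gx)
        # top face of yellow: depth-selected
        q=pts(y&b); v=rays(c,q); f=-(v@c["R"])[:,2]; P=c["o"]+v*(c["d"][y&b]/f)[:,None]
        t=P[:,2]>zb-4
        yr=rect(onz(c,q[t],zb)) if t.sum()>50 else None
        out.append((q.mean(0).round(),"slab",r,"block",yr,"ztop",np.median(P[t,2]).round(1) if t.any() else None))
    return out
E
python3 -m jog '[{"dx":0.0038,"dy":0.0375,"dz":-0.006,"ax":0,"ay":0,"az":0.037},{"dx":0.0038,"dy":0.0375,"dz":-0.006,"ax":0,"ay":0,"az":0.037},{"dx":0.0038,"dy":0.0375,"dz":-0.006,"ax":0,"ay":0,"az":0.037},{"dx":0.0038,"dy":0.0375,"dz":-0.006,"ax":0,"ay":0,"az":0.037},{"dx":0.0038,"dy":0.0375,"dz":-0.006,"ax":0,"ay":0,"az":0.037}]'
python3 -m jog '[{"dx":0.0038,"dy":0.0375,"dz":-0.006,"ax":0,"ay":0,"az":0.037},{"dx":0.0038,"dy":0.0375,"dz":-0.006,"ax":0,"ay":0,"az":0.037},{"dx":0.0038,"dy":0.0375,"dz":-0.006,"ax":0,"ay":0,"az":0.037},{"dx":0.0038,"dy":0.0375,"dz":-0.006,"ax":0,"ay":0,"az":0.037},{"dx":0,"dy":0,"dz":0,"ax":0,"ay":0,"az":0}]' >/dev/null
python3 -m jog '[{"dx":0,"dy":0,"dz":0,"ax":0,"ay":0,"az":0}]' >/dev/null
python3 - <<'E'
from h import *
st(); c=cam("wrist"); cv2.imwrite("pics/w3.png",c["p"][:,:,::-1])
for m in modules(c): print(*m)
E
```

```text
time: 3.13
tcp_pos: [558.4, 157.5, 273.9]
orientation: [0.931, 0.365, 0.0, 0.001]
contact_force: [0.7, 0.2, 0.4]
gripper_width: 0.998
grip_force: 0.0
t3.6 tcp [572.7 309.2 248.7] yaw 69.47 tilt [-0.002  -0.0002] F [-0.5 -1.1  0.7] w 1.003 g 0.0 j [-0.05  0.58 -0.76  1.34  0.39  1.37 -1.16]
[169. 134.] slab (array([487.7, 418.2]), array([58. , 70.7]), 16.3) block (array([489.5, 419.1]), array([30.3, 39.6]), 16.8) ztop 49.4
[321. 154.] slab (array([0., 0.]), array([0., 0.]), 0.0) block None ztop 318.3
[215. 181.] slab (array([0., 0.]), array([0., 0.]), 0.0) block None ztop 318.3
[321. 222.] slab (array([573.7, 310. ]), array([70.3, 55.5]), 69.8) block (array([574.2, 312.4]), array([44.1, 22.9]), 69.5) ztop 49.6
[143. 292.] slab (array([405., 305.]), array([74.6, 60.2]), 64.2) block (array([402.8, 304.1]), array([41.3, 25.6]), 64.8) ztop 49.4
```

View pics/w3.png

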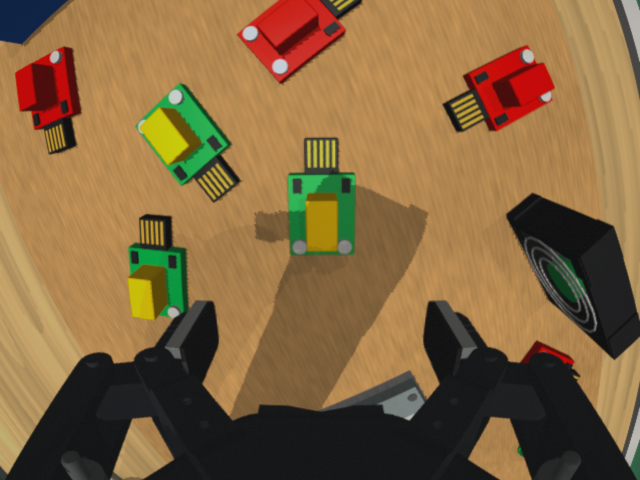

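Centre green module at (321,222) with yellow block is free-standing and un-shadowed by decoys (the red ones sit at (290,30), (50,90), (510,85)); the other two greens are at (185,135) and (155,285). Grasping the centre one.

```bash

python3 -m jog '[{"dx":0.001,"dy":0.0008,"dz":-0.035,"ax":0,"ay":0,"az":0.002},{"dx":0,"dy":0,"dz":-0.038,"ax":0,"ay":0,"az":0},{"dx":0,"dy":0,"dz":-0.038,"ax":0,"ay":0,"az":0},{"dx":0,"dy":0,"dz":-0.033,"ax":0,"ay":0,"az":0},{"dx":0,"dy":0,"dz":-0.010,"ax":0,"ay":0,"az":0}]' -1
python3 -m jog '[{"dx":0,"dy":0,"dz":0,"ax":0,"ay":0,"az":0},{"dx":0,"dy":0,"dz":0,"ax":0,"ay":0,"az":0}]'
python3 -c "from h import *;st()"
python3 -m jog '[{"dx":0,"dy":0,"dz":0,"ax":0,"ay":0,"az":0},{"dx":0,"dy":0,"dz":0,"ax":0,"ay":0,"az":0},{"dx":0,"dy":0,"dz":0,"ax":0,"ay":0,"az":0},{"dx":0,"dy":0,"dz":0,"ax":0,"ay":0,"az":0},{"dx":0,"dy":0,"dz":0,"ax":0,"ay":0,"az":0}]' 1 80
python3 -m jog '[{"dx":0,"dy":0,"dz":0,"ax":0,"ay":0,"az":0},{"dx":0,"dy":0,"dz":0,"ax":0,"ay":0,"az":0},{"dx":0,"dy":0,"dz":0,"ax":0,"ay":0,"az":0},{"dx":0,"dy":0,"dz":0,"ax":0,"ay":0,"az":0},{"dx":0,"dy":0,"dz":0,"ax":0,"ay":0,"az":0}]'
python3 -c "from h import *;st()"
```

```text
time: 4.1
tcp_pos: [573.7, 303.7, 90.6]
orientation: [0.822, 0.569, -0.004, 0.001]
contact_force: [0.0, -0.9, -1.5]
gripper_width: 1.001
grip_force: 0.0
time: 4.27
tcp_pos: [575.6, 307.8, 97.4]
orientation: [0.821, 0.57, 0.001, 0.0]
contact_force: [0.4, 0.2, 0.3]
gripper_width: 1.003
grip_force: 0.0
t4.3 tcp [575.6 307.8  97.4] yaw 69.54 tilt [ 0.0013 -0.    ] F [0.4 0.2 0.3] w 1.003 g 0.0 j [-0.07  0.72 -0.69  1.49  0.49  1.11 -1.22]
time: 4.68
tcp_pos: [574.6, 309.3, 96.8]
orientation: [0.821, 0.571, 0.001, 0.0]
contact_force: [-0.5, 1.3, 0.2]
gripper_width: 0.301
grip_force: 0.2
time: 5.1
tcp_pos: [574.7, 309.5, 97.0]
orientation: [0.821, 0.571, 0.001, 0.0]
contact_force: [-1.2, -1.0, 6.4]
gripper_width: 0.263
grip_force: 79.4
t5.1 tcp [574.7 309.5  97. ] yaw 69.70 tilt [0.0013 0.0008] F [-1.2 -1.   6.4] w 0.263 g 79.4 j [-0.07  0.72 -0.69  1.49  0.49  1.11 -1.22]
```

```bash

python3 -m jog '[{"dx":0,"dy":0,"dz":0.02,"ax":0,"ay":0,"az":0},{"dx":0,"dy":0,"dz":0.036,"ax":0,"ay":0,"az":0},{"dx":0,"dy":0,"dz":0.036,"ax":0,"ay":0,"az":0},{"dx":0,"dy":0,"dz":0.028,"ax":0,"ay":0,"az":0},{"dx":-0.005,"dy":-0.029,"dz":0,"ax":0,"ay":0,"az":-0.0372}]'
python3 -m jog '[{"dx":-0.005,"dy":-0.029,"dz":0,"ax":0,"ay":0,"az":-0.0372},{"dx":-0.005,"dy":-0.029,"dz":0,"ax":0,"ay":0,"az":-0.0372},{"dx":-0.005,"dy":-0.029,"dz":0,"ax":0,"ay":0,"az":-0.0372},{"dx":-0.005,"dy":-0.029,"dz":0,"ax":0,"ay":0,"az":-0.0372},{"dx":-0.005,"dy":-0.029,"dz":0,"ax":0,"ay":0,"az":-0.0372}]'
python3 -m jog '[{"dx":-0.005,"dy":-0.029,"dz":0,"ax":0,"ay":0,"az":-0.0372},{"dx":-0.005,"dy":-0.029,"dz":0,"ax":0,"ay":0,"az":-0.0372},{"dx":-0.005,"dy":-0.029,"dz":0,"ax":0,"ay":0,"az":-0.0374},{"dx":0,"dy":0,"dz":0,"ax":0,"ay":0,"az":0},{"dx":0,"dy":0,"dz":0,"ax":0,"ay":0,"az":0}]'
python3 -m jog '[{"dx":0,"dy":0,"dz":0,"ax":0,"ay":0,"az":0},{"dx":0,"dy":0,"dz":0,"ax":0,"ay":0,"az":0},{"dx":0,"dy":0,"dz":0,"ax":0,"ay":0,"az":0}]' >/dev/null
python3 - <<'E'
from h import *
st(); c=cam("wrist"); cv2.imwrite("pics/w4.png",c["p"][:,:,::-1])
for x in jig(c): print(x)
for m in modules(c): print(*m)
E
```

```text
time: 5.52
tcp_pos: [569.2, 287.7, 223.0]
orientation: [0.85, 0.526, 0.006, -0.002]
contact_force: [-0.5, 1.4, -0.5]
gripper_width: 0.268
grip_force: 78.8
time: 5.93
tcp_pos: [543.6, 133.6, 215.5]
orientation: [0.968, 0.252, -0.0, -0.0]
contact_force: [1.1, -0.4, -1.3]
gripper_width: 0.266
grip_force: 78.6
time: 6.35
tcp_pos: [529.0, 45.7, 215.6]
orientation: [0.997, 0.08, -0.0, 0.001]
contact_force: [-0.2, 0.4, -2.1]
gripper_width: 0.266
grip_force: 78.8
t6.6 tcp [529.3  49.5 215.8] yaw 9.56 tilt [-0.0001  0.0007] F [-0.9  0.2 -2.1] w 0.264 g 78.8 j [ 0.31  0.29 -0.55  1.73  0.16  1.16 -1.69]
(array([537.6, -30.6]), array([174. , 263.8]), 9.4)
[(370, array([561.1,  71.9])), (358, array([562.1,  63.3])), (383, array([563.7,  54.6])), (375, array([564.8,  45.9])), (372, array([567. ,  37.3])), (810, array([543.3, -29.2])), (648, array([ 556. , -108.2])), (4104, array([480.5,  40.1]))]
[(6424, array([519.6,  47. ])), (724, array([476.2, -42.2]))]
[321. 317.] slab (array([503.1,  44.3]), array([72.9, 99.1]), 9.5) block (array([467.1,  38.3]), array([102.5,  47.9]), 9.6) ztop 168.3
[ 43. 317.] slab (array([407., 298.]), array([74.8, 67.5]), 63.8) block (array([413.7, 295.5]), array([41. , 49.7]), 64.6) ztop 48.9
```

View pics/w4.png

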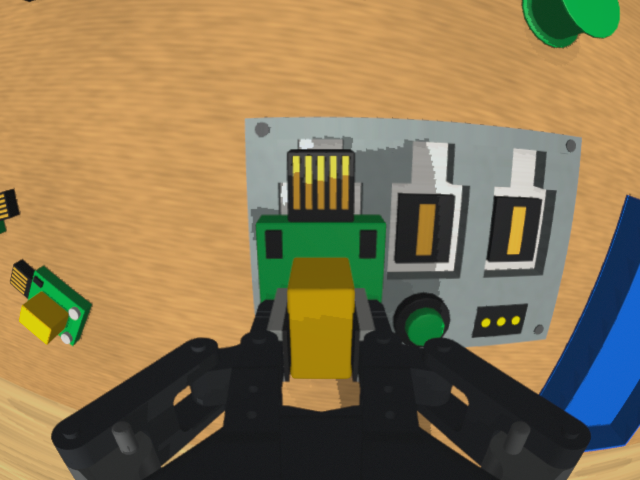

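Module is held level, nose up-image at (320,185), pocket +80 below it; free pockets at (425,230), (515,230).

```bash
cat >> h.py <<'E'
def held(c,tcp,yaw,grasp=97.):
    "slab top in tool frame (mm): visible green -> front edge x, sides y; expect front x 35, sides +-28"
    hsv=cv2.cvtColor(c["p"],cv2.COLOR_RGB2HSV)
    g=(hsv[...,0]>45)&(hsv[...,0]<88)&(hsv[...,1]>110)&(hsv[...,2]>35)
    b=[b for b in blobs(g,1500) if b[200:330,255:390].sum()>1500]
    xy=onz(c,pts(max(b,key=lambda b:b.sum())),tcp[2]-grasp+16)-tcp[:2]
    a=np.radians(yaw); t=xy@np.array([[np.cos(a),-np.sin(a)],[np.sin(a),np.cos(a)]])
    f=[t[(t[:,1]>lo)&(t[:,1]<hi),0].max() for lo,hi in((-26,-18),(18,26))]
    m=(t[:,0]>10)&(t[:,0]<30); return "front x(-y,+y)",np.round(f,1),"y",t[m,1].min().round(1),t[m,1].max().round(1)
E
python3 - <<'E'
from h import *
s=st(); c=cam("wrist"); print(held(c,s["tcp_pos"],9.56))
E
```

```text
t6.7 tcp [529.3  49.3 215.8] yaw 9.54 tilt [-0.0002  0.0006] F [-0.  -0.2 -1. ] w 0.267 g 78.8 j [ 0.31  0.29 -0.55  1.73  0.16  1.16 -1.69]
('front x(-y,+y)', array([38.5, 38.6]), 'y', np.float64(-28.3), np.float64(27.0))
```

```bash
python3 - <<'E'
from h import *
s=st(); c=cam("wrist"); z=s["tcp_pos"][2]-97
for n,px,h in(("tip",(321,150),16),("slabfront",(270,216),16),("slabfront",(372,216),16),("blk bottom front",(320,258),16),("blktop front",(320,290),50),("blktop back",(320,378),50)):
    t=(onz(c,px,z+h)[0]-s["tcp_pos"][:2]); a=np.radians(9.54); print(n,np.round([t[0]*np.cos(a)+t[1]*np.sin(a),-t[0]*np.sin(a)+t[1]*np.cos(a)],1))
m=np.zeros((480,640),bool)
for u,v in((270,240),(320,330),(320,170)):
    r=rays(c,[u,v]); f=-(r@c["R"])[0,2]; print((c["o"]+r[0]/f*c["d"][v,u])-s["tcp_pos"])
E
```

```text
t6.7 tcp [529.3  49.1 215.8] yaw 9.52 tilt [-0.0002  0.0005] F [ 0.7 -0.6 -1.9] w 0.264 g 78.8 j [ 0.31  0.29 -0.55  1.73  0.16  1.16 -1.69]
tip [65.5 -0.9]
slabfront [38.1 20.5]
slabfront [ 38.1 -22.3]
blk bottom front [19.4 -0.4]
blktop front [20.1 -0.4]
blktop back [-18.7  -0.4]
[ 24.06169276  25.11399833 -79.87144656]
[  3.41682537   0.14124475 -47.83551886]
[ 56.62620673   9.04946279 -80.68869854]
```

```bash

python3 -m jog '[{"dx":0,"dy":0,"dz":-0.03,"ax":0,"ay":0,"az":-0.0006},{"dx":0,"dy":0,"dz":-0.03,"ax":0,"ay":0,"az":0},{"dx":0,"dy":0,"dz":-0.02,"ax":0,"ay":0,"az":0},{"dx":0,"dy":0,"dz":0,"ax":0,"ay":0,"az":0},{"dx":0,"dy":0,"dz":0,"ax":0,"ay":0,"az":0}]' >/dev/null
python3 -m jog '[{"dx":0,"dy":0,"dz":0,"ax":0,"ay":0,"az":0},{"dx":0,"dy":0,"dz":0,"ax":0,"ay":0,"az":0},{"dx":0,"dy":0,"dz":0,"ax":0,"ay":0,"az":0},{"dx":0,"dy":0,"dz":0,"ax":0,"ay":0,"az":0}]' >/dev/null
python3 -c "from h import *;st()"
```

```text
t7.5 tcp [530.   48.1 137.1] yaw 9.28 tilt [0.0022 0.    ] F [-0.   0.5 -1. ] w 0.265 g 78.7 j [ 0.29  0.38 -0.53  1.81  0.23  1.   -1.74]
```

```bash

python3 -m jog '[{"dx":-0.0008,"dy":0.0012,"dz":-0.006,"ax":0,"ay":0,"az":0.0006},{"dx":0,"dy":0,"dz":0,"ax":0,"ay":0,"az":0},{"dx":0,"dy":0,"dz":0,"ax":0,"ay":0,"az":0},{"dx":0,"dy":0,"dz":0,"ax":0,"ay":0,"az":0}]' >/dev/null
python3 -c "from h import *;st()"
python3 -m jog '[{"dx":0,"dy":0,"dz":-0.004,"ax":0,"ay":0,"az":0},{"dx":0,"dy":0,"dz":-0.004,"ax":0,"ay":0,"az":0},{"dx":0,"dy":0,"dz":-0.004,"ax":0,"ay":0,"az":0},{"dx":0,"dy":0,"dz":0,"ax":0,"ay":0,"az":0},{"dx":0,"dy":0,"dz":0,"ax":0,"ay":0,"az":0}]'
python3 -c "from h import *;st()"
```

```text
t7.8 tcp [528.4  49.3 129.7] yaw 9.40 tilt [-0.0004  0.    ] F [ 0.2  0.6 -1.8] w 0.265 g 78.7 j [ 0.28  0.39 -0.52  1.82  0.23  0.99 -1.75]
time: 8.25
tcp_pos: [528.3, 49.2, 117.5]
orientation: [0.997, 0.082, -0.0, -0.0]
contact_force: [0.3, -0.6, -2.9]
gripper_width: 0.272
grip_force: 54.3
t8.2 tcp [528.3  49.2 117.5] yaw 9.39 tilt [-0.0008  0.0001] F [ 0.3 -0.6 -2.9] w 0.272 g 54.3 j [ 0.28  0.41 -0.52  1.83  0.24  0.96 -1.75]
```

```bash

python3 -m jog '[{"dx":0,"dy":0,"dz":0,"ax":0,"ay":0,"az":0},{"dx":0,"dy":0,"dz":0,"ax":0,"ay":0,"az":0},{"dx":0,"dy":0,"dz":0,"ax":0,"ay":0,"az":0},{"dx":0,"dy":0,"dz":0,"ax":0,"ay":0,"az":0},{"dx":0,"dy":0,"dz":0,"ax":0,"ay":0,"az":0}]' 1 100
python3 - <<'E'
from h import *
s=st(); c=cam("wrist"); cv2.imwrite("pics/w5.png",c["p"][:,:,::-1])
for u,v in((270,235),(325,330),(320,170),(380,150)):
    r=rays(c,[u,v]); f=-(r@c["R"])[0,2]; print(((c["o"]+r[0]/f*c["d"][v,u])).round(1))
E
```

```text
time: 8.67
tcp_pos: [528.6, 49.2, 118.0]
orientation: [0.997, 0.082, 0.0, -0.0]
contact_force: [0.1, 0.1, -1.9]
gripper_width: 0.261
grip_force: 100.5
t8.7 tcp [528.6  49.2 118. ] yaw 9.39 tilt [0.0002 0.0001] F [ 0.1  0.1 -1.9] w 0.261 g 100.5 j [ 0.28  0.41 -0.52  1.83  0.24  0.96 -1.75]
[555.5  74.4  40. ]
[532.5  47.6  70.4]
[585.2  58.1  36.8]
[597.3  34.3  30.1]
```

View pics/w5.png

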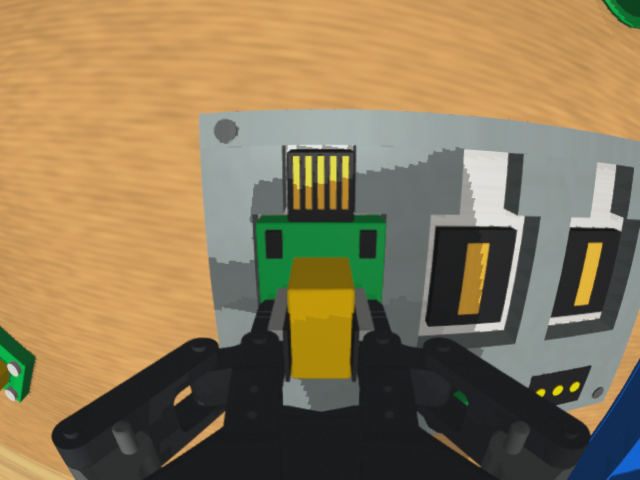

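Module sits in the pocket mouth, aligned (nose tip at (320,150), grey gap symmetric). Press.

```bash

python3 -m jog '[{"dx":0,"dy":0,"dz":-0.002,"ax":0,"ay":0,"az":0},{"dx":0,"dy":0,"dz":-0.002,"ax":0,"ay":0,"az":0},{"dx":0,"dy":0,"dz":-0.002,"ax":0,"ay":0,"az":0},{"dx":0,"dy":0,"dz":-0.001,"ax":0,"ay":0,"az":0},{"dx":0,"dy":0,"dz":0,"ax":0,"ay":0,"az":0}]'
python3 -m jog '[{"dx":0,"dy":0,"dz":-0.001,"ax":0,"ay":0,"az":0},{"dx":0,"dy":0,"dz":-0.001,"ax":0,"ay":0,"az":0},{"dx":0,"dy":0,"dz":0,"ax":0,"ay":0,"az":0},{"dx":0,"dy":0,"dz":0,"ax":0,"ay":0,"az":0}]'
python3 - <<'E'
from h import *
s=st(); c=cam("wrist")
for u,v in((270,235),(325,330),(320,170),(380,150)):
    r=rays(c,[u,v]); f=-(r@c["R"])[0,2]; print(((c["o"]+r[0]/f*c["d"][v,u])).round(1))
E
```

```text
time: 9.13
tcp_pos: [528.8, 49.3, 111.3]
orientation: [0.997, 0.082, 0.0, 0.0]
contact_force: [0.1, -0.4, 4.0]
gripper_width: 0.266
grip_force: 101.9
time: 9.47
tcp_pos: [528.8, 49.4, 110.9]
orientation: [0.997, 0.082, 0.001, 0.0]
contact_force: [-9.2, -1.2, 21.5]
gripper_width: 0.262
grip_force: 104.4
t9.5 tcp [528.8  49.4 110.9] yaw 9.39 tilt [ 0.0011 -0.0008] F [-9.2 -1.2 21.5] w 0.262 g 104.4 j [ 0.27  0.42 -0.52  1.84  0.25  0.95 -1.76]
[555.8  74.4  32.9]
[532.7  47.7  63.3]
[585.6  58.2  30.4]
[597.8  35.5  29.8]
```

```bash

python3 -m jog '[{"dx":0,"dy":0,"dz":0.001,"ax":0,"ay":0,"az":0},{"dx":0,"dy":0,"dz":0,"ax":0,"ay":0,"az":0},{"dx":0,"dy":0,"dz":0,"ax":0,"ay":0,"az":0},{"dx":0,"dy":0,"dz":0,"ax":0,"ay":0,"az":0},{"dx":0,"dy":0,"dz":0,"ax":0,"ay":0,"az":0}]' -1
python3 -m jog '[{"dx":0,"dy":0,"dz":0.01,"ax":0,"ay":0,"az":0},{"dx":0,"dy":0,"dz":0.03,"ax":0,"ay":0,"az":0},{"dx":0,"dy":0,"dz":0.036,"ax":0,"ay":0,"az":0},{"dx":0,"dy":0,"dz":0.036,"ax":0,"ay":0,"az":0},{"dx":0,"dy":0,"dz":0.026,"ax":0,"ay":0,"az":0}]'
python3 - <<'E'
from h import *
s=st(); c=cam("wrist"); cv2.imwrite("pics/w6.png",c["p"][:,:,::-1])
for m in modules(c,30,64): print(*m)
E
python3 -m jog '[{"dx":-0.0158,"dy":0.032,"dz":0,"ax":0,"ay":0,"az":0.038},{"dx":-0.0158,"dy":0.032,"dz":0,"ax":0,"ay":0,"az":0.038},{"dx":-0.0158,"dy":0.032,"dz":0,"ax":0,"ay":0,"az":0.038},{"dx":-0.0158,"dy":0.032,"dz":0,"ax":0,"ay":0,"az":0.038},{"dx":-0.0158,"dy":0.032,"dz":0,"ax":0,"ay":0,"az":0.038}]'
python3 -m jog '[{"dx":-0.0158,"dy":0.032,"dz":0,"ax":0,"ay":0,"az":0.038},{"dx":-0.0158,"dy":0.032,"dz":0,"ax":0,"ay":0,"az":0.038},{"dx":-0.0158,"dy":0.032,"dz":0,"ax":0,"ay":0,"az":0.038},{"dx":0,"dy":0,"dz":0,"ax":0,"ay":0,"az":0},{"dx":0,"dy":0,"dz":0,"ax":0,"ay":0,"az":0}]'
python3 -m jog '[{"dx":0,"dy":0,"dz":0,"ax":0,"ay":0,"az":0},{"dx":0,"dy":0,"dz":0,"ax":0,"ay":0,"az":0},{"dx":0,"dy":0,"dz":0,"ax":0,"ay":0,"az":0}]' >/dev/null
python3 - <<'E'
from h import *
s=st(); c=cam("wrist"); cv2.imwrite("pics/w7.png",c["p"][:,:,::-1])
for m in modules(c): print(*m)
E
```

```text
time: 9.93
tcp_pos: [528.5, 49.2, 109.6]
orientation: [0.997, 0.082, -0.0, -0.0]
contact_force: [0.3, -0.1, 0.1]
gripper_width: 0.949
grip_force: 0.0
time: 10.35
tcp_pos: [529.0, 49.7, 251.8]
orientation: [0.997, 0.082, 0.002, -0.0]
contact_force: [1.1, 0.1, 1.1]
gripper_width: 1.0
grip_force: 0.0
t10.3 tcp [529.   49.7 251.8] yaw 9.43 tilt [0.003  0.0005] F [1.1 0.1 1.1] w 1.000 g 0.0 j [ 0.32  0.26 -0.56  1.69  0.14  1.23 -1.68]
[321. 228.] slab (array([529.8,  48.4]), array([70.6, 56. ]), 9.4) block (array([532.5,  48.8]), array([44.3, 23.5]), 8.8) ztop 63.5
[ 61. 303.] slab (array([414.4, 289. ]), array([71.7, 62.5]), 63.9) block None ztop 321.6
time: 10.82
tcp_pos: [448.5, 210.6, 248.5]
orientation: [0.927, 0.374, 0.0, 0.0]
contact_force: [1.0, -0.0, 0.5]
gripper_width: 1.002
grip_force: 0.0
time: 11.23
tcp_pos: [400.5, 307.4, 248.4]
orientation: [0.846, 0.533, 0.0, -0.0]
contact_force: [-0.7, -0.4, 0.1]
gripper_width: 0.999
grip_force: 0.0
t11.5 tcp [403.  303.9 247.8] yaw 63.93 tilt [ 0.0001 -0.0006] F [-0.3  0.  -0.5] w 1.004 g 0.0 j [ 0.03  0.26 -0.86  1.75  0.21  1.23 -1.34]
[353.  39.] slab (array([484.7, 418.4]), array([56.5, 70.1]), 16.7) block (array([484.7, 418.5]), array([24.2, 39.7]), 16.9) ztop 49.5
[182.  60.] slab (array([0., 0.]), array([0., 0.]), 0.0) block None ztop 317.4
[393.  95.] slab (array([0., 0.]), array([0., 0.]), 0.0) block None ztop 317.4
[317. 156.] slab (array([0., 0.]), array([0., 0.]), 0.0) block None ztop 317.4
[317. 224.] slab (array([401. , 304.5]), array([70.2, 55.9]), 63.9) block (array([401.1, 304.9]), array([41.3, 23.8]), 64.4) ztop 49.6
```

```bash

python3 -m jog '[{"dx":-0.002,"dy":0.0006,"dz":-0.035,"ax":0,"ay":0,"az":0},{"dx":0,"dy":0,"dz":-0.038,"ax":0,"ay":0,"az":0},{"dx":0,"dy":0,"dz":-0.038,"ax":0,"ay":0,"az":0},{"dx":0,"dy":0,"dz":-0.031,"ax":0,"ay":0,"az":0},{"dx":0,"dy":0,"dz":-0.010,"ax":0,"ay":0,"az":0}]' -1 >/dev/null
python3 -m jog '[{"dx":0,"dy":0,"dz":0,"ax":0,"ay":0,"az":0},{"dx":0,"dy":0,"dz":0,"ax":0,"ay":0,"az":0},{"dx":0,"dy":0,"dz":0,"ax":0,"ay":0,"az":0},{"dx":0,"dy":0,"dz":0,"ax":0,"ay":0,"az":0}]' >/dev/null
python3 -c "from h import *;st()"
python3 -m jog '[{"dx":0,"dy":0,"dz":0,"ax":0,"ay":0,"az":0},{"dx":0,"dy":0,"dz":0,"ax":0,"ay":0,"az":0},{"dx":0,"dy":0,"dz":0,"ax":0,"ay":0,"az":0},{"dx":0,"dy":0,"dz":0,"ax":0,"ay":0,"az":0},{"dx":0,"dy":0,"dz":0,"ax":0,"ay":0,"az":0}]' 1 80 >/dev/null
python3 -m jog '[{"dx":0,"dy":0,"dz":0,"ax":0,"ay":0,"az":0},{"dx":0,"dy":0,"dz":0,"ax":0,"ay":0,"az":0},{"dx":0,"dy":0,"dz":0,"ax":0,"ay":0,"az":0},{"dx":0,"dy":0,"dz":0,"ax":0,"ay":0,"az":0},{"dx":0,"dy":0,"dz":0,"ax":0,"ay":0,"az":0}]' >/dev/null
python3 -c "from h import *;st()"
```

```text
t12.3 tcp [401.3 306.7  98. ] yaw 64.08 tilt [0.0032 0.0019] F [ 0.3 -0.3 -0.3] w 1.004 g 0.0 j [-0.07  0.45 -0.78  1.91  0.39  0.93 -1.48]
t13.1 tcp [400.4 306.1  96.3] yaw 64.11 tilt [0.0006 0.0004] F [-0.8 -0.8  5.5] w 0.266 g 79.4 j [-0.07  0.45 -0.77  1.91  0.39  0.93 -1.49]
```

```bash

python3 -m jog '[{"dx":0,"dy":0,"dz":0.02,"ax":0,"ay":0,"az":0},{"dx":0,"dy":0,"dz":0.036,"ax":0,"ay":0,"az":0},{"dx":0,"dy":0,"dz":0.036,"ax":0,"ay":0,"az":0},{"dx":0,"dy":0,"dz":0.028,"ax":0,"ay":0,"az":0}]' >/dev/null
python3 -m jog '[{"dx":0.0143,"dy":-0.0336,"dz":0,"ax":0,"ay":0,"az":-0.0304},{"dx":0.0143,"dy":-0.0336,"dz":0,"ax":0,"ay":0,"az":-0.0304},{"dx":0.0143,"dy":-0.0336,"dz":0,"ax":0,"ay":0,"az":-0.0304},{"dx":0.0143,"dy":-0.0336,"dz":0,"ax":0,"ay":0,"az":-0.0304},{"dx":0.0143,"dy":-0.0336,"dz":0,"ax":0,"ay":0,"az":-0.0304}]'
python3 -m jog '[{"dx":0.0143,"dy":-0.0336,"dz":0,"ax":0,"ay":0,"az":-0.0304},{"dx":0.0143,"dy":-0.0336,"dz":0,"ax":0,"ay":0,"az":-0.0304},{"dx":0.0143,"dy":-0.0336,"dz":0,"ax":0,"ay":0,"az":-0.0304},{"dx":0.0143,"dy":-0.0336,"dz":0,"ax":0,"ay":0,"az":-0.0304},{"dx":0.0143,"dy":-0.0336,"dz":0,"ax":0,"ay":0,"az":-0.0304}]'
python3 -m jog '[{"dx":0,"dy":0,"dz":0,"ax":0,"ay":0,"az":0},{"dx":0,"dy":0,"dz":0,"ax":0,"ay":0,"az":0},{"dx":0,"dy":0,"dz":0,"ax":0,"ay":0,"az":0},{"dx":0,"dy":0,"dz":0,"ax":0,"ay":0,"az":0}]' >/dev/null
cat >> h.py <<'E'
def inhand(grasp=97.):
    "nose tip (expect 65) and slab sides in the tool frame"
    s=st(); c=cam("wrist"); M=R.from_quat(s["orientation"]).as_matrix(); yaw=np.degrees(np.arctan2(M[1,0],M[0,0]))
    print(held(c,s["tcp_pos"],yaw,grasp))
    hsv=cv2.cvtColor(c["p"],cv2.COLOR_RGB2HSV); d=(c["d"]<300)&(c["d"]>50)   # near things only
    d[:60]=0; d[205:]=0; d[:,:270]=0; d[:,370:]=0
    b=max(blobs(d,300),key=lambda b:b.sum()) if blobs(d,300) else None
    if b is not None:
        t=onz(c,pts(b),s["tcp_pos"][2]-grasp+16)-s["tcp_pos"][:2]; a=np.radians(yaw)
        t=t@np.array([[np.cos(a),-np.sin(a)],[np.sin(a),np.cos(a)]]); print("tip",t[:,0].max().round(1),"nose y",t[:,1].min().round(1),t[:,1].max().round(1))
    y=(hsv[...,0]>22)&(hsv[...,0]<36)&(hsv[...,1]>150)&(hsv[...,2]>60); y[:230]=0
    b=max(blobs(y,800),key=lambda b:b.sum()); t=onz(c,pts(b),s["tcp_pos"][2]-grasp+50)-s["tcp_pos"][:2]; a=np.radians(yaw)
    t=t@np.array([[np.cos(a),-np.sin(a)],[np.sin(a),np.cos(a)]]); print("block back x",t[:,0].min().round(1),"(expect -20) y",t[:,1].min().round(1),t[:,1].max().round(1))
    return c
E
python3 - <<'E'
from h import *
c=inhand(96.3); cv2.imwrite("pics/w8.png",c["p"][:,:,::-1])
for x in jig(c)[1]: print(x)
E
```

```text
time: 13.87
tcp_pos: [471.7, 136.0, 215.7]
orientation: [0.95, 0.313, -0.0, 0.0]
contact_force: [1.1, 1.1, -1.6]
gripper_width: 0.269
grip_force: 78.6
time: 14.28
tcp_pos: [543.2, -32.0, 215.4]
orientation: [0.997, 0.08, -0.0, 0.0]
contact_force: [1.4, -0.2, -1.6]
gripper_width: 0.267
grip_force: 78.6
t14.6 tcp [542.7 -28.6 215.6] yaw 9.56 tilt [-0.0007  0.0008] F [ 0.3  0.4 -2. ] w 0.263 g 78.7 j [ 0.42  0.31 -0.51  1.7   0.16  1.17 -1.54]
('front x(-y,+y)', array([37.3, 36.9]), 'y', np.float64(-28.3), np.float64(27.0))
tip 102.5 nose y -20.7 20.3
block back x -19.8 (expect -20) y -12.5 11.3
(127, array([579.7,  59.4]))
(126, array([580.6,  54.2]))
(129, array([581.3,  49.2]))
(119, array([577.7,  69.4]))
(125, array([578.6,  64.4]))
(408, array([573. , -15.4]))
(375, array([571.7,  -6.6]))
(410, array([574.5, -24. ]))
(364, array([575.9, -32.8]))
(370, array([577.6, -41.3]))
(811, array([ 556. , -108.3]))
(2889, array([519.4,  55.9]))
(4355, array([489.3, -38.3]))
```

View pics/w8.png

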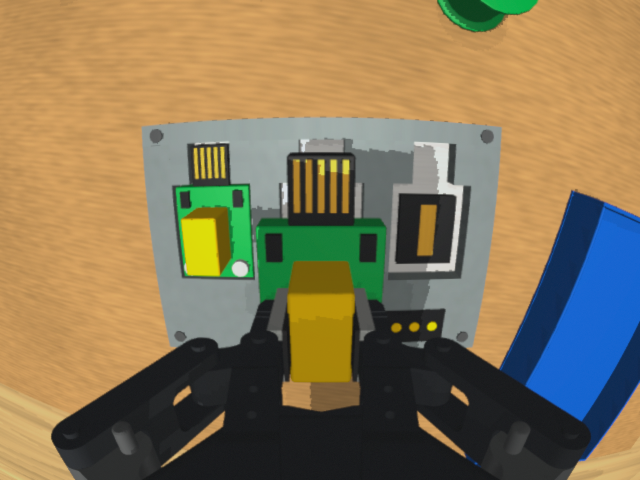

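Middle pocket is under the held module; first module sits flush at left (205,235); free pocket at right (430,230).

```bash

python3 -m jog '[{"dx":0.0005,"dy":0,"dz":-0.03,"ax":0,"ay":0,"az":-0.001},{"dx":0,"dy":0,"dz":-0.03,"ax":0,"ay":0,"az":0},{"dx":0,"dy":0,"dz":-0.025,"ax":0,"ay":0,"az":0},{"dx":0,"dy":0,"dz":0,"ax":0,"ay":0,"az":0},{"dx":0,"dy":0,"dz":0,"ax":0,"ay":0,"az":0}]' >/dev/null
python3 -m jog '[{"dx":0,"dy":0,"dz":0,"ax":0,"ay":0,"az":0},{"dx":0,"dy":0,"dz":0,"ax":0,"ay":0,"az":0},{"dx":0,"dy":0,"dz":0,"ax":0,"ay":0,"az":0},{"dx":0,"dy":0,"dz":0,"ax":0,"ay":0,"az":0}]' >/dev/null
python3 -c "from h import *;st()"
```

```text
t15.4 tcp [544.  -30.1 131.8] yaw 9.22 tilt [ 0.0014 -0.0003] F [ 0.  -0.  -1.8] w 0.263 g 79.8 j [ 0.39  0.41 -0.49  1.79  0.22  1.   -1.59]
```

```bash

python3 -m jog '[{"dx":-0.0006,"dy":0.0007,"dz":0,"ax":0,"ay":0,"az":0.0005},{"dx":0,"dy":0,"dz":-0.004,"ax":0,"ay":0,"az":0},{"dx":0,"dy":0,"dz":-0.004,"ax":0,"ay":0,"az":0},{"dx":0,"dy":0,"dz":-0.004,"ax":0,"ay":0,"az":0},{"dx":0,"dy":0,"dz":0,"ax":0,"ay":0,"az":0}]' 1 100
python3 -m jog '[{"dx":0,"dy":0,"dz":0,"ax":0,"ay":0,"az":0},{"dx":0,"dy":0,"dz":0,"ax":0,"ay":0,"az":0}]'
python3 -c "from h import *;st()"
```

```text
time: 15.83
tcp_pos: [542.4, -29.6, 117.7]
orientation: [0.997, 0.081, -0.001, -0.0]
contact_force: [-0.5, 0.7, -1.8]
gripper_width: 0.265
grip_force: 101.9
time: 16.0
tcp_pos: [543.0, -29.4, 118.7]
orientation: [0.997, 0.081, -0.0, -0.0]
contact_force: [0.4, 0.1, -1.7]
gripper_width: 0.26
grip_force: 101.9
t16.0 tcp [543.  -29.4 118.7] yaw 9.30 tilt [-0.0002  0.0002] F [ 0.4  0.1 -1.7] w 0.260 g 101.9 j [ 0.39  0.43 -0.48  1.8   0.23  0.98 -1.6 ]
```

```bash

python3 -m jog '[{"dx":0,"dy":0,"dz":-0.002,"ax":0,"ay":0,"az":0},{"dx":0,"dy":0,"dz":-0.002,"ax":0,"ay":0,"az":0},{"dx":0,"dy":0,"dz":-0.002,"ax":0,"ay":0,"az":0},{"dx":0,"dy":0,"dz":-0.002,"ax":0,"ay":0,"az":0},{"dx":0,"dy":0,"dz":0,"ax":0,"ay":0,"az":0}]'
python3 -m jog '[{"dx":0,"dy":0,"dz":-0.001,"ax":0,"ay":0,"az":0},{"dx":0,"dy":0,"dz":-0.001,"ax":0,"ay":0,"az":0},{"dx":0,"dy":0,"dz":0,"ax":0,"ay":0,"az":0},{"dx":0,"dy":0,"dz":0,"ax":0,"ay":0,"az":0}]'
```

```text
time: 16.42
tcp_pos: [543.4, -29.4, 111.4]
orientation: [0.997, 0.081, 0.0, 0.0]
contact_force: [-1.2, 0.9, 2.6]
gripper_width: 0.264
grip_force: 103.1
time: 16.75
tcp_pos: [543.4, -29.4, 110.4]
orientation: [0.997, 0.081, 0.001, 0.0]
contact_force: [-5.6, -0.1, 14.7]
gripper_width: 0.254
grip_force: 104.6
```

```bash

python3 -m jog '[{"dx":0,"dy":0,"dz":-0.001,"ax":0,"ay":0,"az":0},{"dx":0,"dy":0,"dz":0,"ax":0,"ay":0,"az":0},{"dx":0,"dy":0,"dz":0,"ax":0,"ay":0,"az":0}]'
python3 -m jog '[{"dx":0,"dy":0,"dz":0.002,"ax":0,"ay":0,"az":0},{"dx":0,"dy":0,"dz":0,"ax":0,"ay":0,"az":0},{"dx":0,"dy":0,"dz":0,"ax":0,"ay":0,"az":0},{"dx":0,"dy":0,"dz":0,"ax":0,"ay":0,"az":0}]' -0.3
python3 -m jog '[{"dx":0,"dy":0,"dz":0.01,"ax":0,"ay":0,"az":0},{"dx":0,"dy":0,"dz":0.03,"ax":0,"ay":0,"az":0},{"dx":0,"dy":0,"dz":0.036,"ax":0,"ay":0,"az":0},{"dx":0,"dy":0,"dz":0.036,"ax":0,"ay":0,"az":0},{"dx":0,"dy":0,"dz":0.026,"ax":0,"ay":0,"az":0}]'
python3 - <<'E'
from h import *
s=st(); c=cam("wrist")
for m in modules(c,30,64): print(*m)
E
python3 -m jog '[{"dx":-0.0038,"dy":0.0299,"dz":0,"ax":0,"ay":0,"az":0.036},{"dx":-0.0038,"dy":0.0299,"dz":0,"ax":0,"ay":0,"az":0.036},{"dx":-0.0038,"dy":0.0299,"dz":0,"ax":0,"ay":0,"az":0.036},{"dx":-0.0038,"dy":0.0299,"dz":0,"ax":0,"ay":0,"az":0.036},{"dx":-0.0038,"dy":0.0299,"dz":0,"ax":0,"ay":0,"az":0.036}]' -1 80 >/dev/null
python3 -m jog '[{"dx":-0.0038,"dy":0.0299,"dz":0,"ax":0,"ay":0,"az":0.036},{"dx":-0.0038,"dy":0.0299,"dz":0,"ax":0,"ay":0,"az":0.036},{"dx":-0.0038,"dy":0.0299,"dz":0,"ax":0,"ay":0,"az":0.036},{"dx":-0.0038,"dy":0.0299,"dz":0,"ax":0,"ay":0,"az":0.036},{"dx":-0.0038,"dy":0.0299,"dz":0,"ax":0,"ay":0,"az":0.036}]' >/dev/null
python3 -m jog '[{"dx":-0.0038,"dy":0.0299,"dz":0,"ax":0,"ay":0,"az":0.036},{"dx":-0.0038,"dy":0.0299,"dz":0,"ax":0,"ay":0,"az":0.036},{"dx":-0.0038,"dy":0.0299,"dz":0,"ax":0,"ay":0,"az":0.036},{"dx":-0.0038,"dy":0.0299,"dz":0,"ax":0,"ay":0,"az":0.036},{"dx":-0.0038,"dy":0.0299,"dz":0,"ax":0,"ay":0,"az":0.036}]'
python3 -m jog '[{"dx":0,"dy":0,"dz":0,"ax":0,"ay":0,"az":0},{"dx":0,"dy":0,"dz":0,"ax":0,"ay":0,"az":0},{"dx":0,"dy":0,"dz":0,"ax":0,"ay":0,"az":0},{"dx":0,"dy":0,"dz":0,"ax":0,"ay":0,"az":0}]' >/dev/null
python3 - <<'E'
from h import *
s=st(); c=cam("wrist"); cv2.imwrite("pics/w9.png",c["p"][:,:,::-1])
for m in modules(c): print(*m)
E
```

```text
time: 17.0
tcp_pos: [543.4, -29.4, 110.3]
orientation: [0.997, 0.081, 0.001, 0.001]
contact_force: [-10.3, 0.2, 24.6]
gripper_width: 0.26
grip_force: 106.0
time: 17.33
tcp_pos: [543.0, -29.5, 109.6]
orientation: [0.997, 0.081, -0.0, -0.0]
contact_force: [0.3, -0.1, -0.6]
gripper_width: 0.647
grip_force: 0.0
time: 17.75
tcp_pos: [543.6, -29.1, 251.6]
orientation: [0.997, 0.081, 0.001, 0.0]
contact_force: [0.4, -0.6, -0.4]
gripper_width: 0.651
grip_force: 0.0
t17.8 tcp [543.6 -29.1 251.6] yaw 9.33 tilt [0.0029 0.0002] F [ 0.4 -0.6 -0.4] w 0.651 g 0.0 j [ 0.42  0.28 -0.52  1.66  0.15  1.24 -1.53]
[220. 161.] slab (array([0., 0.]), array([0., 0.]), 0.0) block None ztop None
[321. 230.] slab (array([542.7, -30.6]), array([70.8, 56.1]), 9.3) block (array([543.2, -30.4]), array([40.7, 22.9]), 8.6) ztop 63.5
[218. 230.] slab (array([529.6,  48.6]), array([71.3, 57. ]), 9.5) block (array([531.1,  45.4]), array([41. , 30.3]), 5.8) ztop 63.4
time: 19.05
tcp_pos: [485.9, 420.2, 248.0]
orientation: [0.596, 0.803, -0.0, -0.0]
contact_force: [0.6, -0.0, 0.5]
gripper_width: 1.002
grip_force: 0.0
t19.4 tcp [486.9 417.8 247.9] yaw 106.35 tilt [ 0.0003 -0.0009] F [-1.   0.9  0.1] w 0.998 g 0.0 j [-0.17  0.61 -0.9   1.37  0.47  1.38 -0.78]
[193. 110.] slab (array([0., 0.]), array([0., 0.]), 0.0) block None ztop 317.4
[320. 221.] slab (array([485.1, 419.9]), array([55.5, 70.7]), 16.4) block (array([484.5, 421.8]), array([23.2, 44. ]), 16.9) ztop 49.7
```

View pics/w9.png

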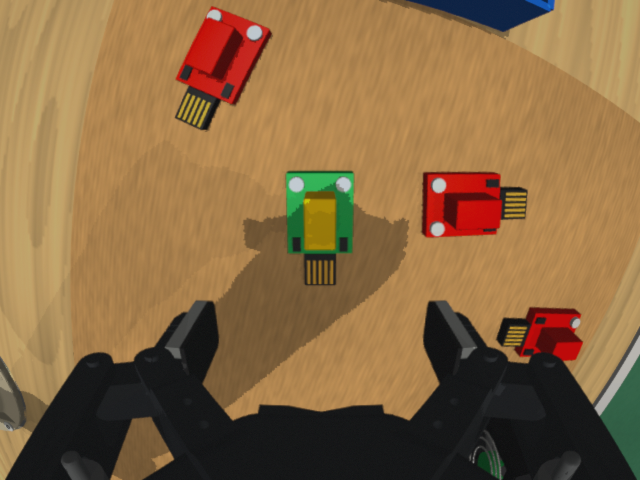

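Last green module at (320,210), nose toward image bottom; red decoys at (465,205), (220,55), (545,335), the nearest about 85 mm off, clear of the fingers.

```bash

python3 -m jog '[{"dx":-0.0018,"dy":0.0018,"dz":-0.035,"ax":0,"ay":0,"az":0.0005},{"dx":0,"dy":0,"dz":-0.038,"ax":0,"ay":0,"az":0},{"dx":0,"dy":0,"dz":-0.038,"ax":0,"ay":0,"az":0},{"dx":0,"dy":0,"dz":-0.031,"ax":0,"ay":0,"az":0},{"dx":0,"dy":0,"dz":-0.010,"ax":0,"ay":0,"az":0}]' -1 >/dev/null
python3 -m jog '[{"dx":0,"dy":0,"dz":0,"ax":0,"ay":0,"az":0},{"dx":0,"dy":0,"dz":0,"ax":0,"ay":0,"az":0},{"dx":0,"dy":0,"dz":0,"ax":0,"ay":0,"az":0},{"dx":0,"dy":0,"dz":0,"ax":0,"ay":0,"az":0}]' >/dev/null
python3 -c "from h import *;st()"
python3 -m jog '[{"dx":0,"dy":0,"dz":0,"ax":0,"ay":0,"az":0},{"dx":0,"dy":0,"dz":0,"ax":0,"ay":0,"az":0},{"dx":0,"dy":0,"dz":0,"ax":0,"ay":0,"az":0},{"dx":0,"dy":0,"dz":0,"ax":0,"ay":0,"az":0},{"dx":0,"dy":0,"dz":0,"ax":0,"ay":0,"az":0}]' 1 80 >/dev/null
python3 -m jog '[{"dx":0,"dy":0,"dz":0,"ax":0,"ay":0,"az":0},{"dx":0,"dy":0,"dz":0,"ax":0,"ay":0,"az":0},{"dx":0,"dy":0,"dz":0,"ax":0,"ay":0,"az":0},{"dx":0,"dy":0,"dz":0,"ax":0,"ay":0,"az":0},{"dx":0,"dy":0,"dz":0,"ax":0,"ay":0,"az":0}]' >/dev/null
python3 -c "from h import *;st()"
```

```text
t20.2 tcp [485.2 421.8  98.6] yaw 106.56 tilt [0.003  0.0027] F [-0.6  0.4 -0.3] w 0.997 g 0.0 j [-0.21  0.74 -0.82  1.52  0.58  1.13 -0.86]
t21.0 tcp [484.4 421.1  96.3] yaw 106.59 tilt [0.0003 0.0005] F [ 0.1 -0.8  5.1] w 0.262 g 79.0 j [-0.21  0.75 -0.82  1.52  0.58  1.13 -0.86]
```

```bash

python3 -m jog '[{"dx":0,"dy":0,"dz":0.02,"ax":0,"ay":0,"az":0},{"dx":0,"dy":0,"dz":0.036,"ax":0,"ay":0,"az":0},{"dx":0,"dy":0,"dz":0.036,"ax":0,"ay":0,"az":0},{"dx":0,"dy":0,"dz":0.028,"ax":0,"ay":0,"az":0}]' >/dev/null
python3 -m jog '[{"dx":0.0048,"dy":-0.0353,"dz":0,"ax":0,"ay":0,"az":0.0307},{"dx":0.0048,"dy":-0.0353,"dz":0,"ax":0,"ay":0,"az":0.0307},{"dx":0.0048,"dy":-0.0353,"dz":0,"ax":0,"ay":0,"az":0.0307},{"dx":0.0048,"dy":-0.0353,"dz":0,"ax":0,"ay":0,"az":0.0307},{"dx":0.0048,"dy":-0.0353,"dz":0,"ax":0,"ay":0,"az":0.0307}]'
python3 -m jog '[{"dx":0.0048,"dy":-0.0353,"dz":0,"ax":0,"ay":0,"az":0.0307},{"dx":0.0048,"dy":-0.0353,"dz":0,"ax":0,"ay":0,"az":0.0307},{"dx":0.0048,"dy":-0.0353,"dz":0,"ax":0,"ay":0,"az":0.0307},{"dx":0.0048,"dy":-0.0353,"dz":0,"ax":0,"ay":0,"az":0.0307},{"dx":0.0048,"dy":-0.0353,"dz":0,"ax":0,"ay":0,"az":0.0307}]' >/dev/null
python3 -m jog '[{"dx":0.0048,"dy":-0.0353,"dz":0,"ax":0,"ay":0,"az":0.0307},{"dx":0.0048,"dy":-0.0353,"dz":0,"ax":0,"ay":0,"az":0.0307},{"dx":0.0048,"dy":-0.0353,"dz":0,"ax":0,"ay":0,"az":0.0307},{"dx":0.0048,"dy":-0.0353,"dz":0,"ax":0,"ay":0,"az":0.0307},{"dx":0.0048,"dy":-0.0353,"dz":0,"ax":0,"ay":0,"az":0.0307}]'
python3 -m jog '[{"dx":0,"dy":0,"dz":0,"ax":0,"ay":0,"az":0},{"dx":0,"dy":0,"dz":0,"ax":0,"ay":0,"az":0},{"dx":0,"dy":0,"dz":0,"ax":0,"ay":0,"az":0},{"dx":0,"dy":0,"dz":0,"ax":0,"ay":0,"az":0}]' >/dev/null
python3 - <<'E'
from h import *
c=inhand(96.3); cv2.imwrite("pics/w10.png",c["p"][:,:,::-1])
for m in modules(c,30,64): print(*m)
E
```

```text
time: 21.77
tcp_pos: [507.8, 242.3, 215.0]
orientation: [0.387, 0.922, -0.001, -0.0]
contact_force: [1.2, -0.4, -1.6]
gripper_width: 0.265
grip_force: 78.9
time: 22.6
tcp_pos: [555.7, -110.8, 215.2]
orientation: [-0.085, 0.996, -0.0, -0.001]
contact_force: [1.1, 0.6, -0.8]
gripper_width: 0.269
grip_force: 78.9
t22.9 tcp [ 555.9 -107.1  215.7] yaw -170.43 tilt [-0.0005  0.0004] F [-0.4  0.8 -1.3] w 0.266 g 79.0 j [ 1.01  0.64 -1.24  1.62  0.61  1.33  1.41]
('front x(-y,+y)', array([37.5, 37.5]), 'y', np.float64(-27.1), np.float64(28.4))
tip 103.2 nose y -19.4 21.6
block back x -19.8 (expect -20) y -11.3 12.5
[352. 300.] slab (array([616.3, -67.4]), array([205.2, 153.9]), 9.8) block (array([590.7, -84.6]), array([ 88.8, 180.9]), 61.6) ztop 168.5
[531. 240.] slab (array([528.9,  47.7]), array([71.6, 56.3]), 9.5) block (array([529.,  41.]), array([41.9, 40.7]), 1.3) ztop 63.3
```

View pics/w10.png

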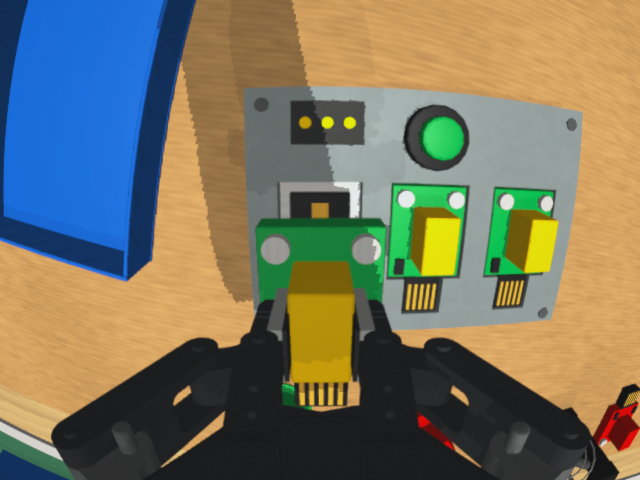

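Held module's rear faces the button; right pocket shows beneath at (320,200), other two modules flush at (428,230), (523,230).

```bash

python3 -m jog '[{"dx":-0.0012,"dy":-0.001,"dz":-0.03,"ax":0,"ay":0,"az":-0.001},{"dx":0,"dy":0,"dz":-0.03,"ax":0,"ay":0,"az":0},{"dx":0,"dy":0,"dz":-0.024,"ax":0,"ay":0,"az":0},{"dx":0,"dy":0,"dz":0,"ax":0,"ay":0,"az":0},{"dx":0,"dy":0,"dz":0,"ax":0,"ay":0,"az":0}]' >/dev/null
python3 -m jog '[{"dx":0,"dy":0,"dz":0,"ax":0,"ay":0,"az":0},{"dx":0,"dy":0,"dz":0,"ax":0,"ay":0,"az":0},{"dx":0,"dy":0,"dz":0,"ax":0,"ay":0,"az":0},{"dx":0,"dy":0,"dz":0,"ax":0,"ay":0,"az":0}]' >/dev/null
python3 -c "from h import *;st()"
```

```text
t23.7 tcp [ 555.6 -109.6  133.1] yaw -170.71 tilt [ 0.0017 -0.0007] F [-0.3  0.8 -1.8] w 0.261 g 79.3 j [ 0.97  0.72 -1.16  1.71  0.7   1.2   1.36]
```

```bash

python3 -m jog '[{"dx":-0.001,"dy":0.0009,"dz":-0.002,"ax":0,"ay":0,"az":0.0004},{"dx":0,"dy":0,"dz":-0.004,"ax":0,"ay":0,"az":0},{"dx":0,"dy":0,"dz":-0.004,"ax":0,"ay":0,"az":0},{"dx":0,"dy":0,"dz":-0.004,"ax":0,"ay":0,"az":0},{"dx":0,"dy":0,"dz":0,"ax":0,"ay":0,"az":0}]' 1 100
python3 -m jog '[{"dx":0,"dy":0,"dz":0,"ax":0,"ay":0,"az":0},{"dx":0,"dy":0,"dz":0,"ax":0,"ay":0,"az":0}]'
python3 -c "from h import *;st()"
```

```text
time: 24.15
tcp_pos: [553.8, -108.9, 117.1]
orientation: [-0.082, 0.997, 0.0, -0.0]
contact_force: [1.5, -0.5, -1.8]
gripper_width: 0.263
grip_force: 102.7
time: 24.32
tcp_pos: [554.0, -108.7, 117.7]
orientation: [-0.082, 0.997, 0.0, -0.0]
contact_force: [-0.1, -0.5, -2.0]
gripper_width: 0.262
grip_force: 102.7
t24.3 tcp [ 554.  -108.7  117.7] yaw -170.63 tilt [-0.0004  0.0001] F [-0.1 -0.5 -2. ] w 0.262 g 102.7 j [ 0.96  0.73 -1.14  1.72  0.72  1.17  1.35]
```

No contact, bottom is below the rim. Press home.

```bash

python3 -m jog '[{"dx":0,"dy":0,"dz":-0.002,"ax":0,"ay":0,"az":0},{"dx":0,"dy":0,"dz":-0.002,"ax":0,"ay":0,"az":0},{"dx":0,"dy":0,"dz":-0.002,"ax":0,"ay":0,"az":0},{"dx":0,"dy":0,"dz":-0.002,"ax":0,"ay":0,"az":0},{"dx":0,"dy":0,"dz":0,"ax":0,"ay":0,"az":0}]'
python3 -m jog '[{"dx":0,"dy":0,"dz":-0.001,"ax":0,"ay":0,"az":0},{"dx":0,"dy":0,"dz":-0.001,"ax":0,"ay":0,"az":0},{"dx":0,"dy":0,"dz":-0.001,"ax":0,"ay":0,"az":0},{"dx":0,"dy":0,"dz":0,"ax":0,"ay":0,"az":0},{"dx":0,"dy":0,"dz":0,"ax":0,"ay":0,"az":0}]'
```

```text
time: 24.73
tcp_pos: [554.3, -108.7, 110.3]
orientation: [-0.082, 0.997, -0.0, 0.0]
contact_force: [-1.7, -0.2, 4.3]
gripper_width: 0.261
grip_force: 103.1
time: 25.15
tcp_pos: [554.3, -108.6, 110.2]
orientation: [-0.082, 0.997, -0.001, 0.0]
contact_force: [-15.6, -2.2, 34.9]
gripper_width: 0.262
grip_force: 107.5
```

```bash

python3 -m jog '[{"dx":0,"dy":0,"dz":0.0025,"ax":0,"ay":0,"az":0},{"dx":0,"dy":0,"dz":0,"ax":0,"ay":0,"az":0},{"dx":0,"dy":0,"dz":0,"ax":0,"ay":0,"az":0},{"dx":0,"dy":0,"dz":0,"ax":0,"ay":0,"az":0}]' -0.3
python3 -m jog '[{"dx":0,"dy":0,"dz":0.01,"ax":0,"ay":0,"az":0},{"dx":0,"dy":0,"dz":0.03,"ax":0,"ay":0,"az":0},{"dx":0,"dy":0,"dz":0.036,"ax":0,"ay":0,"az":0},{"dx":0,"dy":0,"dz":0.036,"ax":0,"ay":0,"az":0},{"dx":0,"dy":0,"dz":0.026,"ax":0,"ay":0,"az":0}]'
python3 -m jog '[{"dx":-0.012,"dy":0.027,"dz":0,"ax":0,"ay":0,"az":0},{"dx":-0.012,"dy":0.027,"dz":0,"ax":0,"ay":0,"az":0},{"dx":-0.012,"dy":0.025,"dz":0,"ax":0,"ay":0,"az":0},{"dx":0,"dy":0,"dz":0,"ax":0,"ay":0,"az":0},{"dx":0,"dy":0,"dz":0,"ax":0,"ay":0,"az":0}]' 1
python3 -m jog '[{"dx":0,"dy":0,"dz":0,"ax":0,"ay":0,"az":0},{"dx":0,"dy":0,"dz":0,"ax":0,"ay":0,"az":0},{"dx":0,"dy":0,"dz":0,"ax":0,"ay":0,"az":0}]' >/dev/null
python3 - <<'E'
from h import *
s=st(); c=cam("wrist"); cv2.imwrite("pics/w11.png",c["p"][:,:,::-1])
for m in modules(c,30,64): print(*m)
hsv=cv2.cvtColor(c["p"],cv2.COLOR_RGB2HSV)
g=(hsv[...,0]>50)&(hsv[...,0]<85)&(hsv[...,1]>120)&(hsv[...,2]>35)
for b in blobs(g,200):
    q=pts(b); v=rays(c,q); f=-(v@c["R"])[:,2]; P=c["o"]+v*(c["d"][b]/f)[:,None]; print(b.sum(),q.mean(0).round(),np.median(P,0).round(1),np.ptp(P,0).round())
def z(u,v):
    r=rays(c,[u,v]); f=-(r@c["R"])[0,2]; return (c["o"]+r[0]/f*c["d"][int(v),int(u)]).round(1)
# slab top heights by projecting pocket-frame points on slab corners
J=np.array([542.7,-30.4]); a=np.radians(9.4); X=np.array([np.cos(a),np.sin(a)]); Y=np.array([-np.sin(a),np.cos(a)])
for k in(-80,0,80):
    for dx,dy in((-20,-20),(-20,20),(20,-18),(20,18)):
        P=J+X*dx+Y*(k+dy); u,v=proj(c,[*P,30])[0]
        if 0<=u<640 and 0<=v<480: print(k,dx,dy,z(u,v)[2],end=" | ")
    print()
E
```

```text
time: 25.48
tcp_pos: [554.0, -108.8, 109.1]
orientation: [-0.082, 0.997, 0.0, -0.0]
contact_force: [-0.3, 0.1, -0.1]
gripper_width: 0.649
grip_force: 0.0
time: 25.9
tcp_pos: [554.5, -108.1, 250.9]
orientation: [-0.082, 0.997, 0.0, 0.001]
contact_force: [0.4, 0.8, -0.2]
gripper_width: 0.65
grip_force: 0.0
time: 26.32
tcp_pos: [517.5, -28.0, 248.2]
orientation: [-0.084, 0.996, -0.001, 0.0]
contact_force: [0.1, -1.2, -0.2]
gripper_width: -0.0
grip_force: 0.0
t26.6 tcp [518.4 -30.9 247.2] yaw -170.74 tilt [-0.0003  0.0004] F [0.5 0.1 0. ] w 0.000 g 0.0 j [ 1.01  0.52 -1.33  1.7   0.52  1.34  1.32]
[317. 258.] slab (array([541.9, -30.7]), array([71.1, 55.7]), 9.3) block (array([541. , -30.7]), array([39.2, 23.7]), 9.3) ztop 63.6
[216. 258.] slab (array([ 554.7, -108.4]), array([70.8, 58. ]), 9.5) block (array([ 551.4, -107.1]), array([45.9, 28. ]), 8.9) ztop 63.7
[419. 258.] slab (array([528.9,  48.1]), array([70.8, 56.7]), 9.6) block (array([527.4,  47.1]), array([41.9, 24.7]), 8.9) ztop 63.5
1312 [317. 167.] [472.9 -41.5  51.5] [ 46.  29. 276.]
2843 [317. 242.] [533.9 -34.7  29.6] [137.  68. 303.]
2408 [231. 242.] [543.7 -94.9  29.6] [152. 100. 299.]
2409 [406. 241.] [520.4  35.7  29.5] [126. 127. 297.]
220 [211. 395.] [ 727.2 -115.    22.5] [287.  82. 314.]
-80 -20 -20 34.2 | -80 -20 20 33.5 | -80 20 -18 64.3 | -80 20 18 30.6 | 
0 -20 -20 34.6 | 0 -20 20 34.8 | 0 20 -18 31.1 | 0 20 18 30.8 | 
80 -20 -20 35.0 | 80 -20 20 34.9 | 80 20 -18 30.9 | 80 20 18 63.5 |
```

View pics/w11.png

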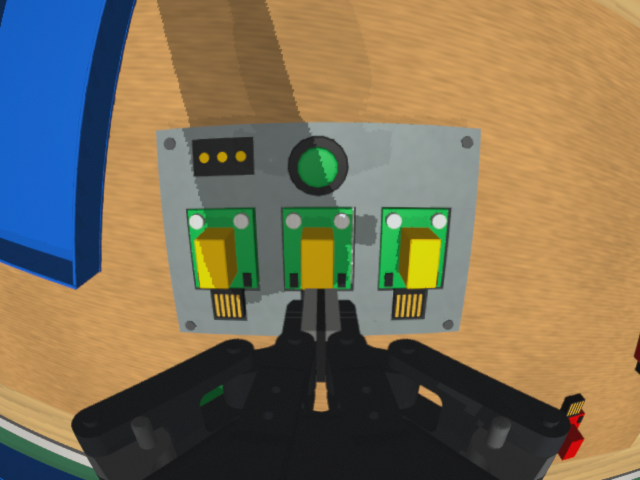

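All three green tops are flush (z 29.6 ≈ jig 30, block tops 63.6) at (221,250), (317,250), (415,250); button at (317,167), measured near (473.8,-42.5,51.5).

```bash

python3 -m jog '[{"dx":-0.0223,"dy":-0.0058,"dz":-0.02,"ax":0,"ay":0,"az":0},{"dx":-0.0223,"dy":-0.0058,"dz":-0.02,"ax":0,"ay":0,"az":0},{"dx":0,"dy":0,"dz":-0.036,"ax":0,"ay":0,"az":0},{"dx":0,"dy":0,"dz":-0.03,"ax":0,"ay":0,"az":0},{"dx":0,"dy":0,"dz":-0.009,"ax":0,"ay":0,"az":0}]' >/dev/null
python3 -m jog '[{"dx":0,"dy":0,"dz":0,"ax":0,"ay":0,"az":0},{"dx":0,"dy":0,"dz":0,"ax":0,"ay":0,"az":0},{"dx":0,"dy":0,"dz":0,"ax":0,"ay":0,"az":0},{"dx":0,"dy":0,"dz":0,"ax":0,"ay":0,"az":0}]'
python3 -m jog '[{"dx":0,"dy":0,"dz":-0.003,"ax":0,"ay":0,"az":0},{"dx":0,"dy":0,"dz":-0.003,"ax":0,"ay":0,"az":0},{"dx":0,"dy":0,"dz":-0.002,"ax":0,"ay":0,"az":0},{"dx":0,"dy":0,"dz":0,"ax":0,"ay":0,"az":0},{"dx":0,"dy":0,"dz":0,"ax":0,"ay":0,"az":0}]'
python3 -m jog '[{"dx":0,"dy":0,"dz":-0.002,"ax":0,"ay":0,"az":0},{"dx":0,"dy":0,"dz":-0.002,"ax":0,"ay":0,"az":0},{"dx":0,"dy":0,"dz":0,"ax":0,"ay":0,"az":0},{"dx":0,"dy":0,"dz":0,"ax":0,"ay":0,"az":0}]'
```

```text
time: 27.37
tcp_pos: [474.7, -41.0, 134.0]
orientation: [-0.082, 0.997, -0.0, 0.001]
contact_force: [-0.6, -0.9, -0.7]
gripper_width: 0.001
grip_force: 0.0
time: 27.78
tcp_pos: [473.6, -41.4, 124.5]
orientation: [-0.082, 0.997, -0.0, 0.0]
contact_force: [0.0, -1.1, 1.5]
gripper_width: 0.002
grip_force: 0.7
time: 28.12
tcp_pos: [473.6, -41.4, 120.5]
orientation: [-0.082, 0.997, -0.0, 0.0]
contact_force: [0.5, -0.5, 3.9]
gripper_width: 0.003
grip_force: 1.9
```

```bash

python3 -m jog '[{"dx":0,"dy":0,"dz":-0.0015,"ax":0,"ay":0,"az":0},{"dx":0,"dy":0,"dz":-0.001,"ax":0,"ay":0,"az":0},{"dx":0,"dy":0,"dz":0,"ax":0,"ay":0,"az":0},{"dx":0,"dy":0,"dz":0,"ax":0,"ay":0,"az":0}]'
python3 -m jog '[{"dx":0,"dy":0,"dz":-0.001,"ax":0,"ay":0,"az":0},{"dx":0,"dy":0,"dz":0,"ax":0,"ay":0,"az":0},{"dx":0,"dy":0,"dz":0,"ax":0,"ay":0,"az":0},{"dx":0,"dy":0,"dz":0,"ax":0,"ay":0,"az":0}]'
```

```text
time: 28.45
tcp_pos: [473.7, -41.3, 118.6]
orientation: [-0.082, 0.997, -0.0, 0.0]
contact_force: [-3.1, -1.1, 14.5]
gripper_width: 0.005
grip_force: 7.1
time: 28.78
tcp_pos: [473.8, -41.3, 118.3]
orientation: [-0.082, 0.997, -0.001, 0.0]
contact_force: [-8.4, -2.7, 26.0]
gripper_width: -0.0
grip_force: 13.0
```

```bash

python3 -m jog '[{"dx":0,"dy":0,"dz":0.02,"ax":0,"ay":0,"az":0},{"dx":0,"dy":0,"dz":0.036,"ax":0,"ay":0,"az":0},{"dx":0,"dy":0,"dz":0.036,"ax":0,"ay":0,"az":0},{"dx":0.027,"dy":-0.0225,"dz":0.01,"ax":0,"ay":0,"az":0},{"dx":0.027,"dy":-0.0225,"dz":0,"ax":0,"ay":0,"az":0}]' -0.3 100
python3 -m jog '[{"dx":0.0264,"dy":-0.0224,"dz":0,"ax":0,"ay":0,"az":0},{"dx":0,"dy":0,"dz":-0.03,"ax":0,"ay":0,"az":0},{"dx":0,"dy":0,"dz":-0.036,"ax":0,"ay":0,"az":0},{"dx":0,"dy":0,"dz":0,"ax":0,"ay":0,"az":0},{"dx":0,"dy":0,"dz":0,"ax":0,"ay":0,"az":0}]' >/dev/null
python3 -m jog '[{"dx":0,"dy":0,"dz":0,"ax":0,"ay":0,"az":0},{"dx":0,"dy":0,"dz":0,"ax":0,"ay":0,"az":0},{"dx":0,"dy":0,"dz":0,"ax":0,"ay":0,"az":0}]'
```

```text
time: 29.2
tcp_pos: [528.8, -86.3, 222.5]
orientation: [-0.082, 0.997, -0.002, 0.002]
contact_force: [0.9, -0.8, 0.6]
gripper_width: 0.652
grip_force: 0.0
time: 29.87
tcp_pos: [554.6, -108.5, 154.9]
orientation: [-0.082, 0.997, -0.001, 0.001]
contact_force: [0.2, -0.3, -0.3]
gripper_width: 0.65
grip_force: 0.0
```

```bash

python3 -m jog '[{"dx":0,"dy":0,"dz":-0.025,"ax":0,"ay":0,"az":0},{"dx":0,"dy":0,"dz":-0.018,"ax":0,"ay":0,"az":0},{"dx":0,"dy":0,"dz":0,"ax":0,"ay":0,"az":0},{"dx":0,"dy":0,"dz":0,"ax":0,"ay":0,"az":0},{"dx":0,"dy":0,"dz":0,"ax":0,"ay":0,"az":0}]'
python3 -m jog '[{"dx":0,"dy":0,"dz":0,"ax":0,"ay":0,"az":0},{"dx":0,"dy":0,"dz":0,"ax":0,"ay":0,"az":0},{"dx":0,"dy":0,"dz":0,"ax":0,"ay":0,"az":0},{"dx":0,"dy":0,"dz":0,"ax":0,"ay":0,"az":0},{"dx":0,"dy":0,"dz":0,"ax":0,"ay":0,"az":0}]' 1 100 >/dev/null
python3 -m jog '[{"dx":0,"dy":0,"dz":0,"ax":0,"ay":0,"az":0},{"dx":0,"dy":0,"dz":0,"ax":0,"ay":0,"az":0},{"dx":0,"dy":0,"dz":0,"ax":0,"ay":0,"az":0}]'
python3 -m jog '[{"dx":0,"dy":0,"dz":0.006,"ax":0,"ay":0,"az":0},{"dx":0,"dy":0,"dz":0.006,"ax":0,"ay":0,"az":0},{"dx":0,"dy":0,"dz":0.01,"ax":0,"ay":0,"az":0},{"dx":0,"dy":0,"dz":0.02,"ax":0,"ay":0,"az":0},{"dx":0,"dy":0,"dz":0.03,"ax":0,"ay":0,"az":0}]'
python3 -m jog '[{"dx":0,"dy":0,"dz":0.036,"ax":0,"ay":0,"az":0},{"dx":0,"dy":0,"dz":0,"ax":0,"ay":0,"az":0},{"dx":0,"dy":0,"dz":0,"ax":0,"ay":0,"az":0}]'
```

```text
time: 30.28
tcp_pos: [554.6, -108.6, 111.6]
orientation: [-0.082, 0.997, -0.0, 0.001]
contact_force: [0.3, 1.3, 0.9]
gripper_width: 0.657
grip_force: 0.0
time: 30.95
tcp_pos: [554.4, -108.7, 111.2]
orientation: [-0.082, 0.997, -0.0, 0.001]
contact_force: [-1.6, -0.9, 7.1]
gripper_width: 0.263
grip_force: 98.9
time: 31.37
tcp_pos: [552.6, -108.9, 181.3]
orientation: [-0.082, 0.997, 0.001, -0.002]
contact_force: [0.3, -0.5, -0.8]
gripper_width: 0.258
grip_force: 98.1
time: 31.62
tcp_pos: [554.9, -108.4, 220.7]
orientation: [-0.082, 0.997, -0.001, 0.002]
contact_force: [-0.1, 0.4, -3.0]
gripper_width: 0.262
grip_force: 98.2
```

```bash

python3 -m jog '[{"dx":-0.0006,"dy":-0.0133,"dz":0,"ax":0,"ay":0,"az":-0.0358},{"dx":-0.0006,"dy":-0.0133,"dz":0,"ax":0,"ay":0,"az":-0.0358},{"dx":-0.0006,"dy":-0.0133,"dz":0,"ax":0,"ay":0,"az":-0.0358},{"dx":-0.0006,"dy":-0.0133,"dz":0,"ax":0,"ay":0,"az":-0.0358},{"dx":-0.0006,"dy":-0.0133,"dz":0,"ax":0,"ay":0,"az":-0.0358}]'
python3 -m jog '[{"dx":-0.0006,"dy":-0.0133,"dz":0,"ax":0,"ay":0,"az":-0.0358},{"dx":-0.0006,"dy":-0.0133,"dz":0,"ax":0,"ay":0,"az":-0.0358},{"dx":-0.0006,"dy":-0.0133,"dz":0,"ax":0,"ay":0,"az":-0.0358},{"dx":-0.0006,"dy":-0.0133,"dz":0,"ax":0,"ay":0,"az":-0.0358},{"dx":-0.0006,"dy":-0.0133,"dz":0,"ax":0,"ay":0,"az":-0.0358}]' >/dev/null
python3 -m jog '[{"dx":-0.0006,"dy":-0.0133,"dz":0,"ax":0,"ay":0,"az":-0.0358},{"dx":-0.0006,"dy":-0.0133,"dz":0,"ax":0,"ay":0,"az":-0.0358},{"dx":-0.0006,"dy":-0.0133,"dz":0,"ax":0,"ay":0,"az":-0.0358},{"dx":-0.0006,"dy":-0.0133,"dz":0,"ax":0,"ay":0,"az":-0.0358},{"dx":-0.0006,"dy":-0.0133,"dz":0,"ax":0,"ay":0,"az":-0.0358}]' >/dev/null
python3 -m jog '[{"dx":-0.0006,"dy":-0.0133,"dz":0,"ax":0,"ay":0,"az":-0.0358},{"dx":0,"dy":0,"dz":0,"ax":0,"ay":0,"az":0},{"dx":0,"dy":0,"dz":0,"ax":0,"ay":0,"az":0},{"dx":0,"dy":0,"dz":0,"ax":0,"ay":0,"az":0}]'
python3 - <<'E'
from h import *
st(); c=cam("wrist"); cv2.imwrite("pics/w12.png",c["p"][:,:,::-1])
for n in("top","scene"):
    k=cam(n); hsv=cv2.cvtColor(k["p"],cv2.COLOR_RGB2HSV); b=(hsv[...,0]>100)&(hsv[...,0]<125)&(hsv[...,1]>120)
    q=max([x for x in blobs(b,500) if pts(x)[:,0].mean()>300 or n=="scene"],key=lambda x:x.sum())
    P=pts(q); v=rays(k,P); f=-(v@k["R"])[:,2]; W=k["o"]+v*(k["d"][q]/f)[:,None]; W=W[np.abs(W[:,1]+331)<200]
    rim=W[W[:,2]>42]; fl=W[(W[:,2]<9)&(W[:,2]>-3)]
    print(n,"rim",rect(rim[:,:2]),len(rim),"floor",rect(fl[:,:2]),np.median(fl[:,2]),"rimz",np.median(rim[:,2]))
E
```

```text
time: 32.03
tcp_pos: [550.1, -176.0, 216.8]
orientation: [0.201, 0.98, -0.0, -0.001]
contact_force: [-0.2, -0.4, -2.3]
gripper_width: 0.258
grip_force: 98.2
time: 33.2
tcp_pos: [544.2, -320.2, 217.3]
orientation: [0.728, 0.685, 0.0, -0.001]
contact_force: [0.6, 0.5, -1.3]
gripper_width: 0.262
grip_force: 98.2
t33.2 tcp [ 544.2 -320.2  217.3] yaw 86.54 tilt [-0.0009  0.0014] F [ 0.6  0.5 -1.3] w 0.262 g 98.2 j [ 1.02  0.57 -0.79  1.44  0.41  1.3   0.14]
top rim (array([1117.3, -354.3]), array([320.6, 152.9]), 56.3) 621 floor (array([1191.6, -395.9]), array([222.7, 259.1]), 2.4) 2.389441757152781 rimz 57.21650073249589
scene rim (array([0., 0.]), array([0., 0.]), 0.0) 0 floor (array([0., 0.]), array([0., 0.]), 0.0) nan rimz nan
  return _methods._mean(a, axis=axis, dtype=dtype,
  ret = ret.dtype.type(ret / rcount)
```

View pics/w12.png

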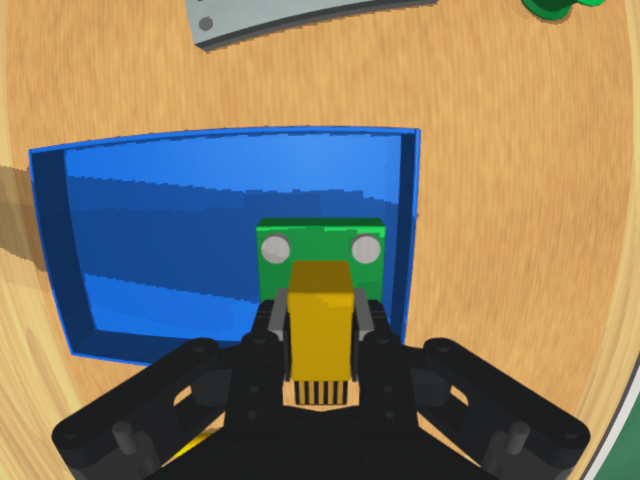

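Tote spans (31,150)–(420,129) at its near-jig wall; held module over the far end. Checking wall positions in the world.

```bash
python3 - <<'E'
from h import *
s=st(); c=cam("wrist")
for uv in((420,129),(31,150),(411,260),(73,354)): print("rim",uv,onz(c,uv,50)[0].round(1))
for uv in((400,137),(65,150),(97,330),(390,240)): print("floor",uv,onz(c,uv,4)[0].round(1))
for u,v in((200,170),(200,260),(330,160)):
    r=rays(c,[u,v]); f=-(r@c["R"])[0,2]; print((c["o"]+r[0]/f*c["d"][v,u]).round(1))
E
```

```text
t33.4 tcp [ 544.5 -320.2  217.8] yaw 86.48 tilt [-0.0001  0.0007] F [ 0.2  0.6 -2.7] w 0.259 g 98.2 j [ 1.02  0.57 -0.79  1.44  0.41  1.3   0.14]
rim (420, 129) [ 613.  -249.7]
rim (31, 150) [ 319.5 -232.1]
rim (411, 260) [ 606.4 -339.2]
rim (73, 354) [ 306.7 -418.4]
floor (400, 137) [ 609.3 -256.5]
floor (65, 150) [ 320.1 -237. ]
floor (97, 330) [ 308.6 -418.1]
floor (390, 240) [ 599.7 -338.7]
[ 451.8 -271.5    3.5]
[ 440.6 -346.9    3.4]
[ 554.7 -272.     3.2]
```

```bash

python3 -m jog '[{"dx":-0.002,"dy":-0.008,"dz":-0.03,"ax":0,"ay":0,"az":0},{"dx":0,"dy":0,"dz":-0.036,"ax":0,"ay":0,"az":0},{"dx":0,"dy":0,"dz":-0.03,"ax":0,"ay":0,"az":0},{"dx":0,"dy":0,"dz":-0.013,"ax":0,"ay":0,"az":0},{"dx":0,"dy":0,"dz":-0.004,"ax":0,"ay":0,"az":0}]' >/dev/null
python3 -m jog '[{"dx":0,"dy":0,"dz":0,"ax":0,"ay":0,"az":0},{"dx":0,"dy":0,"dz":0,"ax":0,"ay":0,"az":0},{"dx":0,"dy":0,"dz":0,"ax":0,"ay":0,"az":0}]'
python3 -m jog '[{"dx":0,"dy":0,"dz":-0.001,"ax":0,"ay":0,"az":0},{"dx":0,"dy":0,"dz":-0.001,"ax":0,"ay":0,"az":0},{"dx":0,"dy":0,"dz":-0.001,"ax":0,"ay":0,"az":0},{"dx":0,"dy":0,"dz":0,"ax":0,"ay":0,"az":0}]'
```

```text
time: 34.07
tcp_pos: [543.6, -329.8, 107.3]
orientation: [0.73, 0.684, 0.001, 0.002]
contact_force: [-0.2, 0.0, -0.9]
gripper_width: 0.258
grip_force: 98.4
time: 34.4
tcp_pos: [542.2, -329.7, 102.0]
orientation: [0.73, 0.684, -0.0, 0.0]
contact_force: [-0.8, -0.2, -2.5]
gripper_width: 0.259
grip_force: 98.4
```

```bash

python3 -m jog '[{"dx":0,"dy":0,"dz":-0.001,"ax":0,"ay":0,"az":0},{"dx":0,"dy":0,"dz":-0.0005,"ax":0,"ay":0,"az":0},{"dx":0,"dy":0,"dz":0,"ax":0,"ay":0,"az":0},{"dx":0,"dy":0,"dz":0,"ax":0,"ay":0,"az":0}]'
python3 -m jog '[{"dx":0,"dy":0,"dz":0,"ax":0,"ay":0,"az":0},{"dx":0,"dy":0,"dz":0,"ax":0,"ay":0,"az":0},{"dx":0,"dy":0,"dz":0,"ax":0,"ay":0,"az":0},{"dx":0,"dy":0,"dz":0,"ax":0,"ay":0,"az":0}]' -0.3
python3 -m jog '[{"dx":0,"dy":0,"dz":0.01,"ax":0,"ay":0,"az":0},{"dx":0,"dy":0,"dz":0.03,"ax":0,"ay":0,"az":0},{"dx":0,"dy":0,"dz":0.036,"ax":0,"ay":0,"az":0},{"dx":0,"dy":0,"dz":0.036,"ax":0,"ay":0,"az":0},{"dx":0,"dy":0,"dz":0.01,"ax":0,"ay":0,"az":0}]'
python3 - <<'E'
from h import *
s=st(); c=cam("wrist"); cv2.imwrite("pics/w13.png",c["p"][:,:,::-1])
for m in modules(c,20,54): print(*m)
E
```

```text
time: 34.73
tcp_pos: [542.4, -329.6, 101.3]
orientation: [0.73, 0.684, -0.0, 0.0]
contact_force: [-2.7, 1.4, 5.6]
gripper_width: 0.257
grip_force: 99.6
time: 35.07
tcp_pos: [542.3, -329.6, 100.4]
orientation: [0.73, 0.684, 0.0, 0.0]
contact_force: [0.5, -0.2, -0.1]
gripper_width: 0.653
grip_force: 0.0
time: 35.48
tcp_pos: [544.5, -329.7, 229.6]
orientation: [0.73, 0.684, 0.001, 0.004]
contact_force: [1.7, -1.1, -0.3]
gripper_width: 0.651
grip_force: 0.0
t35.5 tcp [ 544.5 -329.7  229.6] yaw 86.29 tilt [ 0.0076 -0.0038] F [ 1.7 -1.1 -0.3] w 0.651 g 0.0 j [ 1.03  0.57 -0.79  1.42  0.41  1.31  0.15]
[315. 233.] slab (array([ 542.2, -331.2]), array([71.5, 55.7]), 86.2) block (array([ 542.2, -329.6]), array([42.6, 23.3]), 86.5) ztop 53.7
[182. 434.] slab (array([0., 0.]), array([0., 0.]), 0.0) block None ztop 243.3
```

```bash

python3 -m jog '[{"dx":0,"dy":0.0188,"dz":0,"ax":0,"ay":0,"az":0.0358},{"dx":0,"dy":0.0188,"dz":0,"ax":0,"ay":0,"az":0.0358},{"dx":0,"dy":0.0188,"dz":0,"ax":0,"ay":0,"az":0.0358},{"dx":0,"dy":0.0188,"dz":0,"ax":0,"ay":0,"az":0.0358},{"dx":0,"dy":0.0188,"dz":0,"ax":0,"ay":0,"az":0.0358}]' >/dev/null
python3 -m jog '[{"dx":0,"dy":0.0188,"dz":0,"ax":0,"ay":0,"az":0.0358},{"dx":0,"dy":0.0188,"dz":0,"ax":0,"ay":0,"az":0.0358},{"dx":0,"dy":0.0188,"dz":0,"ax":0,"ay":0,"az":0.0358},{"dx":0,"dy":0.0188,"dz":0,"ax":0,"ay":0,"az":0.0358},{"dx":0,"dy":0.0188,"dz":0,"ax":0,"ay":0,"az":0.0358}]' >/dev/null
python3 -m jog '[{"dx":0,"dy":0.0188,"dz":0,"ax":0,"ay":0,"az":0.0358},{"dx":0,"dy":0.0188,"dz":0,"ax":0,"ay":0,"az":0.0358},{"dx":0,"dy":0.0188,"dz":0,"ax":0,"ay":0,"az":0.0358},{"dx":0,"dy":0.0188,"dz":0,"ax":0,"ay":0,"az":0.0358},{"dx":0,"dy":0.0188,"dz":0,"ax":0,"ay":0,"az":0.0358}]' >/dev/null
python3 -m jog '[{"dx":0.001,"dy":0.018,"dz":0,"ax":0,"ay":0,"az":0.0358},{"dx":0,"dy":0,"dz":-0.03,"ax":0,"ay":0,"az":0},{"dx":0,"dy":0,"dz":-0.036,"ax":0,"ay":0,"az":0},{"dx":0,"dy":0,"dz":0,"ax":0,"ay":0,"az":0},{"dx":0,"dy":0,"dz":0,"ax":0,"ay":0,"az":0}]' >/dev/null
python3 -m jog '[{"dx":0,"dy":0,"dz":0,"ax":0,"ay":0,"az":0},{"dx":0,"dy":0,"dz":0,"ax":0,"ay":0,"az":0},{"dx":0,"dy":0,"dz":0,"ax":0,"ay":0,"az":0}]' >/dev/null
python3 - <<'E'
from h import *
s=st(); c=cam("wrist")
for m in modules(c,30,64): print(*m)
E
```

```text
t37.5 tcp [544.2 -29.6 158.3] yaw -170.66 tilt [ 0.0027 -0.0003] F [ 0.8  0.5 -0.3] w 0.650 g 0.0 j [ 0.88  0.64 -1.2   1.74  0.64  1.21  1.24]
[321. 272.] slab (array([541.6, -30.6]), array([70.5, 55.8]), 9.1) block (array([538.2, -31.1]), array([46.5, 23.7]), 9.4) ztop 63.6
[467. 269.] slab (array([528.7,  47.8]), array([71.5, 56.3]), 9.2) block (array([528.9,  43.2]), array([40.8, 33. ]), 10.1) ztop 63.4
```

Good. Descend 46 mm, grip, pull out; then turn and carry to the tote middle (457, −323).

```bash

python3 -m jog '[{"dx":-0.001,"dy":-0.0005,"dz":-0.025,"ax":0,"ay":0,"az":0},{"dx":0,"dy":0,"dz":-0.02,"ax":0,"ay":0,"az":0},{"dx":0,"dy":0,"dz":0,"ax":0,"ay":0,"az":0},{"dx":0,"dy":0,"dz":0,"ax":0,"ay":0,"az":0},{"dx":0,"dy":0,"dz":0,"ax":0,"ay":0,"az":0}]'
python3 -m jog '[{"dx":0,"dy":0,"dz":0,"ax":0,"ay":0,"az":0},{"dx":0,"dy":0,"dz":0,"ax":0,"ay":0,"az":0},{"dx":0,"dy":0,"dz":0,"ax":0,"ay":0,"az":0},{"dx":0,"dy":0,"dz":0,"ax":0,"ay":0,"az":0},{"dx":0,"dy":0,"dz":0,"ax":0,"ay":0,"az":0}]' 1 100 >/dev/null
python3 -m jog '[{"dx":0,"dy":0,"dz":0,"ax":0,"ay":0,"az":0},{"dx":0,"dy":0,"dz":0,"ax":0,"ay":0,"az":0},{"dx":0,"dy":0,"dz":0,"ax":0,"ay":0,"az":0}]'
python3 -m jog '[{"dx":0,"dy":0,"dz":0.006,"ax":0,"ay":0,"az":0},{"dx":0,"dy":0,"dz":0.006,"ax":0,"ay":0,"az":0},{"dx":0,"dy":0,"dz":0.01,"ax":0,"ay":0,"az":0},{"dx":0,"dy":0,"dz":0.02,"ax":0,"ay":0,"az":0},{"dx":0,"dy":0,"dz":0.03,"ax":0,"ay":0,"az":0}]'
python3 -m jog '[{"dx":0,"dy":0,"dz":0.036,"ax":0,"ay":0,"az":0},{"dx":0,"dy":0,"dz":0,"ax":0,"ay":0,"az":0},{"dx":0,"dy":0,"dz":0,"ax":0,"ay":0,"az":0}]'
```

```text
time: 37.92
tcp_pos: [542.9, -29.8, 112.8]
orientation: [-0.082, 0.997, 0.0, 0.001]
contact_force: [-0.1, 0.1, -0.2]
gripper_width: 0.649
grip_force: 0.0
time: 38.58
tcp_pos: [542.9, -29.9, 112.7]
orientation: [-0.082, 0.997, -0.0, 0.001]
contact_force: [-1.5, -0.3, 6.0]
gripper_width: 0.258
grip_force: 98.2
time: 39.0
tcp_pos: [541.0, -30.3, 182.9]
orientation: [-0.082, 0.997, 0.0, -0.002]
contact_force: [1.4, -1.4, -1.1]
gripper_width: 0.264
grip_force: 98.1
time: 39.25
tcp_pos: [543.3, -29.6, 222.1]
orientation: [-0.082, 0.997, -0.0, 0.002]
contact_force: [0.2, -0.2, -1.2]
gripper_width: 0.26
grip_force: 98.0
```

```bash

python3 -m jog '[{"dx":-0.0054,"dy":-0.0183,"dz":0,"ax":0,"ay":0,"az":-0.0358},{"dx":-0.0054,"dy":-0.0183,"dz":0,"ax":0,"ay":0,"az":-0.0358},{"dx":-0.0054,"dy":-0.0183,"dz":0,"ax":0,"ay":0,"az":-0.0358},{"dx":-0.0054,"dy":-0.0183,"dz":0,"ax":0,"ay":0,"az":-0.0358},{"dx":-0.0054,"dy":-0.0183,"dz":0,"ax":0,"ay":0,"az":-0.0358}]' >/dev/null
python3 -m jog '[{"dx":-0.0054,"dy":-0.0183,"dz":0,"ax":0,"ay":0,"az":-0.0358},{"dx":-0.0054,"dy":-0.0183,"dz":0,"ax":0,"ay":0,"az":-0.0358},{"dx":-0.0054,"dy":-0.0183,"dz":0,"ax":0,"ay":0,"az":-0.0358},{"dx":-0.0054,"dy":-0.0183,"dz":0,"ax":0,"ay":0,"az":-0.0358},{"dx":-0.0054,"dy":-0.0183,"dz":0,"ax":0,"ay":0,"az":-0.0358}]' >/dev/null
python3 -m jog '[{"dx":-0.0054,"dy":-0.0183,"dz":0,"ax":0,"ay":0,"az":-0.0358},{"dx":-0.0054,"dy":-0.0183,"dz":0,"ax":0,"ay":0,"az":-0.0358},{"dx":-0.0054,"dy":-0.0183,"dz":0,"ax":0,"ay":0,"az":-0.0358},{"dx":-0.0054,"dy":-0.0183,"dz":0,"ax":0,"ay":0,"az":-0.0358},{"dx":-0.0054,"dy":-0.0183,"dz":0,"ax":0,"ay":0,"az":-0.0358}]' >/dev/null
python3 -m jog '[{"dx":-0.0054,"dy":-0.0183,"dz":0,"ax":0,"ay":0,"az":-0.0358},{"dx":0,"dy":0,"dz":0,"ax":0,"ay":0,"az":0},{"dx":0,"dy":0,"dz":0,"ax":0,"ay":0,"az":0},{"dx":0,"dy":0,"dz":0,"ax":0,"ay":0,"az":0},{"dx":0,"dy":0,"dz":0,"ax":0,"ay":0,"az":0}]'
python3 - <<'E'
from h import *
c=inhand(98.7)
for m in modules(c,20,54): print(*m)
E
```

```text
time: 40.92
tcp_pos: [456.1, -321.6, 219.1]
orientation: [0.729, 0.685, 0.0, -0.001]
contact_force: [0.2, 1.4, -1.1]
gripper_width: 0.257
grip_force: 98.1
t40.9 tcp [ 456.1 -321.6  219.1] yaw 86.43 tilt [-0.0004  0.001 ] F [ 0.2  1.4 -1.1] w 0.257 g 98.1 j [ 1.22  0.42 -0.85  1.65  0.34  1.22  0.24]
('front x(-y,+y)', array([53.2, 37.7]), 'y', np.float64(-51.8), np.float64(27.8))
tip 102.6 nose y -20.3 21.4
block back x -19.6 (expect -20) y -11.6 11.9
[343. 294.] slab (array([ 474.1, -338.3]), array([142.4, 100.2]), 1.2) block (array([ 468.2, -361.5]), array([162.,  83.]), 57.2) ztop 169.4
```

```bash

python3 -m jog '[{"dx":0,"dy":-0.001,"dz":-0.03,"ax":0,"ay":0,"az":0},{"dx":0,"dy":0,"dz":-0.036,"ax":0,"ay":0,"az":0},{"dx":0,"dy":0,"dz":-0.03,"ax":0,"ay":0,"az":0},{"dx":0,"dy":0,"dz":-0.013,"ax":0,"ay":0,"az":0},{"dx":0,"dy":0,"dz":-0.003,"ax":0,"ay":0,"az":0}]' >/dev/null
python3 -m jog '[{"dx":0,"dy":0,"dz":0,"ax":0,"ay":0,"az":0},{"dx":0,"dy":0,"dz":0,"ax":0,"ay":0,"az":0},{"dx":0,"dy":0,"dz":0,"ax":0,"ay":0,"az":0}]'
python3 -m jog '[{"dx":0,"dy":0,"dz":-0.001,"ax":0,"ay":0,"az":0},{"dx":0,"dy":0,"dz":-0.001,"ax":0,"ay":0,"az":0},{"dx":0,"dy":0,"dz":0,"ax":0,"ay":0,"az":0},{"dx":0,"dy":0,"dz":0,"ax":0,"ay":0,"az":0}]'
```

```text
time: 41.63
tcp_pos: [457.1, -324.3, 109.4]
orientation: [0.73, 0.684, 0.0, 0.002]
contact_force: [0.2, 0.2, -1.2]
gripper_width: 0.26
grip_force: 98.3
time: 41.97
tcp_pos: [455.9, -324.0, 105.7]
orientation: [0.73, 0.684, -0.0, 0.0]
contact_force: [0.4, -0.4, -1.8]
gripper_width: 0.259
grip_force: 98.3
```

```bash

python3 -m jog '[{"dx":0,"dy":0,"dz":-0.0015,"ax":0,"ay":0,"az":0},{"dx":0,"dy":0,"dz":-0.0015,"ax":0,"ay":0,"az":0},{"dx":0,"dy":0,"dz":-0.001,"ax":0,"ay":0,"az":0},{"dx":0,"dy":0,"dz":0,"ax":0,"ay":0,"az":0},{"dx":0,"dy":0,"dz":0,"ax":0,"ay":0,"az":0}]'
```

```text
time: 42.38
tcp_pos: [456.0, -323.9, 102.7]
orientation: [0.73, 0.684, -0.0, 0.0]
contact_force: [-5.0, 3.1, 14.2]
gripper_width: 0.262
grip_force: 100.3
```

```bash

python3 -m jog '[{"dx":0,"dy":0,"dz":0.0012,"ax":0,"ay":0,"az":0},{"dx":0,"dy":0,"dz":0,"ax":0,"ay":0,"az":0},{"dx":0,"dy":0,"dz":0,"ax":0,"ay":0,"az":0},{"dx":0,"dy":0,"dz":0,"ax":0,"ay":0,"az":0}]' -0.3
python3 -m jog '[{"dx":0,"dy":0,"dz":0.01,"ax":0,"ay":0,"az":0},{"dx":0,"dy":0,"dz":0.03,"ax":0,"ay":0,"az":0},{"dx":0,"dy":0,"dz":0.036,"ax":0,"ay":0,"az":0},{"dx":0,"dy":0,"dz":0.036,"ax":0,"ay":0,"az":0},{"dx":0,"dy":0,"dz":0.008,"ax":0,"ay":0,"az":0}]'
python3 - <<'E'
from h import *
s=st(); c=cam("wrist")
for m in modules(c,20,54): print(*m)
E
python3 -m jog '[{"dx":0.0046,"dy":0.0233,"dz":0,"ax":0,"ay":0,"az":0.0358},{"dx":0.0046,"dy":0.0233,"dz":0,"ax":0,"ay":0,"az":0.0358},{"dx":0.0046,"dy":0.0233,"dz":0,"ax":0,"ay":0,"az":0.0358},{"dx":0.0046,"dy":0.0233,"dz":0,"ax":0,"ay":0,"az":0.0358},{"dx":0.0046,"dy":0.0233,"dz":0,"ax":0,"ay":0,"az":0.0358}]' >/dev/null
python3 -m jog '[{"dx":0.0046,"dy":0.0233,"dz":0,"ax":0,"ay":0,"az":0.0358},{"dx":0.0046,"dy":0.0233,"dz":0,"ax":0,"ay":0,"az":0.0358},{"dx":0.0046,"dy":0.0233,"dz":0,"ax":0,"ay":0,"az":0.0358},{"dx":0.0046,"dy":0.0233,"dz":0,"ax":0,"ay":0,"az":0.0358},{"dx":0.0046,"dy":0.0233,"dz":0,"ax":0,"ay":0,"az":0.0358}]' >/dev/null
python3 -m jog '[{"dx":0.0046,"dy":0.0233,"dz":0,"ax":0,"ay":0,"az":0.0358},{"dx":0.0046,"dy":0.0233,"dz":0,"ax":0,"ay":0,"az":0.0358},{"dx":0.0046,"dy":0.0233,"dz":0,"ax":0,"ay":0,"az":0.0358},{"dx":0.0046,"dy":0.0233,"dz":0,"ax":0,"ay":0,"az":0.0358},{"dx":0.0046,"dy":0.0233,"dz":0,"ax":0,"ay":0,"az":0.0358}]' >/dev/null
python3 -m jog '[{"dx":0.0046,"dy":0.0233,"dz":0,"ax":0,"ay":0,"az":0.0358},{"dx":0,"dy":0,"dz":-0.03,"ax":0,"ay":0,"az":0},{"dx":0,"dy":0,"dz":-0.036,"ax":0,"ay":0,"az":0},{"dx":0,"dy":0,"dz":0,"ax":0,"ay":0,"az":0},{"dx":0,"dy":0,"dz":0,"ax":0,"ay":0,"az":0}]' >/dev/null
python3 -m jog '[{"dx":0,"dy":0,"dz":0,"ax":0,"ay":0,"az":0},{"dx":0,"dy":0,"dz":0,"ax":0,"ay":0,"az":0},{"dx":0,"dy":0,"dz":0,"ax":0,"ay":0,"az":0}]' >/dev/null
python3 - <<'E'
from h import *
s=st(); c=cam("wrist")
for m in modules(c,30,64): print(*m)
E
```

```text
time: 42.72
tcp_pos: [455.8, -323.9, 102.4]
orientation: [0.73, 0.684, 0.0, -0.0]
contact_force: [-0.0, -0.5, 0.7]
gripper_width: 0.65
grip_force: 0.0
time: 43.13
tcp_pos: [458.3, -324.2, 229.2]
orientation: [0.729, 0.684, 0.001, 0.004]
contact_force: [0.9, 0.4, 0.9]
gripper_width: 0.648
grip_force: 0.0
t43.1 tcp [ 458.3 -324.2  229.2] yaw 86.31 tilt [ 0.0067 -0.0046] F [0.9 0.4 0.9] w 0.648 g 0.0 j [ 1.23  0.42 -0.86  1.63  0.33  1.24  0.24]
[359. 227.] slab (array([ 486.1, -324. ]), array([ 73.5, 118.8]), 89.8) block (array([ 486.4, -321.7]), array([86.8, 44.4]), 0.3) ztop 53.7
t45.1 tcp [530.3  48.9 158.4] yaw -170.67 tilt [ 0.0025 -0.0001] F [-0.9 -0.3 -0.2] w 0.652 g 0.0 j [ 0.76  0.62 -1.21  1.78  0.63  1.19  1.1 ]
[322. 273.] slab (array([528.3,  48.4]), array([70.4, 55.9]), 9.4) block (array([527.2,  48.3]), array([41.8, 23.6]), 9.4) ztop 63.6
```

```bash

python3 -m jog '[{"dx":-0.001,"dy":0,"dz":-0.025,"ax":0,"ay":0,"az":0},{"dx":0,"dy":0,"dz":-0.021,"ax":0,"ay":0,"az":0},{"dx":0,"dy":0,"dz":0,"ax":0,"ay":0,"az":0},{"dx":0,"dy":0,"dz":0,"ax":0,"ay":0,"az":0},{"dx":0,"dy":0,"dz":0,"ax":0,"ay":0,"az":0}]'
python3 -m jog '[{"dx":0,"dy":0,"dz":0,"ax":0,"ay":0,"az":0},{"dx":0,"dy":0,"dz":0,"ax":0,"ay":0,"az":0},{"dx":0,"dy":0,"dz":0,"ax":0,"ay":0,"az":0},{"dx":0,"dy":0,"dz":0,"ax":0,"ay":0,"az":0},{"dx":0,"dy":0,"dz":0,"ax":0,"ay":0,"az":0}]' 1 100 >/dev/null
python3 -m jog '[{"dx":0,"dy":0,"dz":0,"ax":0,"ay":0,"az":0},{"dx":0,"dy":0,"dz":0,"ax":0,"ay":0,"az":0},{"dx":0,"dy":0,"dz":0,"ax":0,"ay":0,"az":0}]'
python3 -m jog '[{"dx":0,"dy":0,"dz":0.006,"ax":0,"ay":0,"az":0},{"dx":0,"dy":0,"dz":0.006,"ax":0,"ay":0,"az":0},{"dx":0,"dy":0,"dz":0.01,"ax":0,"ay":0,"az":0},{"dx":0,"dy":0,"dz":0.02,"ax":0,"ay":0,"az":0},{"dx":0,"dy":0,"dz":0.03,"ax":0,"ay":0,"az":0}]'
python3 -m jog '[{"dx":0,"dy":0,"dz":0.036,"ax":0,"ay":0,"az":0},{"dx":0,"dy":0,"dz":0,"ax":0,"ay":0,"az":0},{"dx":0,"dy":0,"dz":0,"ax":0,"ay":0,"az":0}]'
python3 - <<'E'
from h import *
c=cam("top"); cv2.imwrite("pics/t2.png",cv2.resize(c["p"][160:360,260:520,::-1],(780,600),interpolation=cv2.INTER_CUBIC))
hsv=cv2.cvtColor(c["p"],cv2.COLOR_RGB2HSV); y=(hsv[...,0]>22)&(hsv[...,0]<36)&(hsv[...,1]>150)&(hsv[...,2]>90)
for b in blobs(y,40): print(b.sum(),pts(b).mean(0).round(),onz(c,pts(b).mean(0),54))
E
```

```text
time: 45.57
tcp_pos: [529.1, 49.2, 112.0]
orientation: [-0.082, 0.997, 0.0, 0.001]
contact_force: [0.2, 0.2, 0.4]
gripper_width: 0.649
grip_force: 0.0
time: 46.23
tcp_pos: [529.0, 49.1, 111.9]
orientation: [-0.082, 0.997, -0.0, 0.001]
contact_force: [-1.6, -0.3, 6.7]
gripper_width: 0.263
grip_force: 98.5
time: 46.65
tcp_pos: [527.2, 48.5, 182.1]
orientation: [-0.082, 0.997, 0.0, -0.002]
contact_force: [0.7, -1.3, -1.7]
gripper_width: 0.261
grip_force: 98.2
time: 46.9
tcp_pos: [529.4, 49.4, 221.2]
orientation: [-0.082, 0.997, -0.0, 0.002]
contact_force: [-0.8, -1.4, -2.4]
gripper_width: 0.26
grip_force: 98.3
127 [440. 257.] [[ 516.40791405 -321.34457293]]
136 [441. 279.] [[ 455.30982493 -321.18261512]]
213 [529. 309.] [[ 380.02077908 -554.1856672 ]]
```

View pics/t2.png

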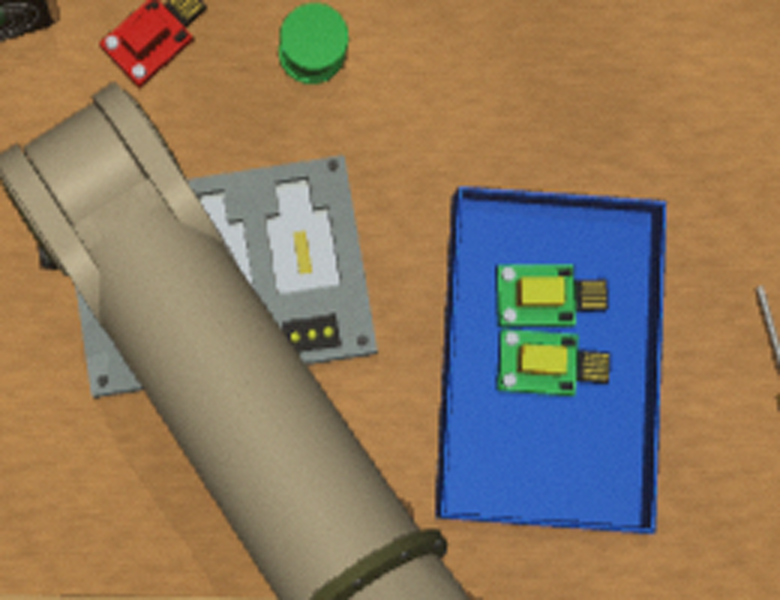

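Two modules lie flat at (540,292) and (540,362) in the tote — the far one was nudged inward but lies clear beside its neighbour; the near end is free.

```bash

python3 -m jog '[{"dx":-0.0098,"dy":-0.0229,"dz":0,"ax":0,"ay":0,"az":-0.0358},{"dx":-0.0098,"dy":-0.0229,"dz":0,"ax":0,"ay":0,"az":-0.0358},{"dx":-0.0098,"dy":-0.0229,"dz":0,"ax":0,"ay":0,"az":-0.0358},{"dx":-0.0098,"dy":-0.0229,"dz":0,"ax":0,"ay":0,"az":-0.0358},{"dx":-0.0098,"dy":-0.0229,"dz":0,"ax":0,"ay":0,"az":-0.0358}]' >/dev/null
python3 -m jog '[{"dx":-0.0098,"dy":-0.0229,"dz":0,"ax":0,"ay":0,"az":-0.0358},{"dx":-0.0098,"dy":-0.0229,"dz":0,"ax":0,"ay":0,"az":-0.0358},{"dx":-0.0098,"dy":-0.0229,"dz":0,"ax":0,"ay":0,"az":-0.0358},{"dx":-0.0098,"dy":-0.0229,"dz":0,"ax":0,"ay":0,"az":-0.0358},{"dx":-0.0098,"dy":-0.0229,"dz":0,"ax":0,"ay":0,"az":-0.0358}]' >/dev/null
python3 -m jog '[{"dx":-0.0098,"dy":-0.0229,"dz":0,"ax":0,"ay":0,"az":-0.0358},{"dx":-0.0098,"dy":-0.0229,"dz":0,"ax":0,"ay":0,"az":-0.0358},{"dx":-0.0098,"dy":-0.0229,"dz":0,"ax":0,"ay":0,"az":-0.0358},{"dx":-0.0098,"dy":-0.0229,"dz":0,"ax":0,"ay":0,"az":-0.0358},{"dx":-0.0098,"dy":-0.0229,"dz":0,"ax":0,"ay":0,"az":-0.0358}]' >/dev/null
python3 -m jog '[{"dx":-0.0098,"dy":-0.0229,"dz":0,"ax":0,"ay":0,"az":-0.0358},{"dx":0,"dy":0,"dz":0,"ax":0,"ay":0,"az":0},{"dx":0,"dy":0,"dz":0,"ax":0,"ay":0,"az":0},{"dx":0,"dy":0,"dz":0,"ax":0,"ay":0,"az":0},{"dx":0,"dy":0,"dz":0,"ax":0,"ay":0,"az":0}]'
python3 - <<'E'
from h import *
c=inhand(97.9)
E
```

```text
time: 48.62
tcp_pos: [372.0, -316.2, 218.1]
orientation: [0.729, 0.685, 0.0, -0.001]
contact_force: [-0.6, 0.1, -1.5]
gripper_width: 0.256
grip_force: 98.6
t48.6 tcp [ 372.  -316.2  218.1] yaw 86.43 tilt [-0.0006  0.0011] F [-0.6  0.1 -1.5] w 0.256 g 98.6 j [ 1.46  0.28 -0.95  1.82  0.24  1.17  0.38]
('front x(-y,+y)', array([37.5, 37. ]), 'y', np.float64(-27.6), np.float64(27.8))
tip 102.5 nose y -20.2 21.3
block back x -20.0 (expect -20) y -11.5 12.2
```

```bash

python3 -m jog '[{"dx":0,"dy":0,"dz":-0.03,"ax":0,"ay":0,"az":0},{"dx":0,"dy":0,"dz":-0.036,"ax":0,"ay":0,"az":0},{"dx":0,"dy":0,"dz":-0.03,"ax":0,"ay":0,"az":0},{"dx":0,"dy":0,"dz":-0.013,"ax":0,"ay":0,"az":0},{"dx":0,"dy":0,"dz":-0.002,"ax":0,"ay":0,"az":0}]' >/dev/null
python3 -m jog '[{"dx":0,"dy":0,"dz":0,"ax":0,"ay":0,"az":0},{"dx":0,"dy":0,"dz":0,"ax":0,"ay":0,"az":0},{"dx":0,"dy":0,"dz":-0.001,"ax":0,"ay":0,"az":0},{"dx":0,"dy":0,"dz":0,"ax":0,"ay":0,"az":0},{"dx":0,"dy":0,"dz":0,"ax":0,"ay":0,"az":0}]'
python3 -m jog '[{"dx":0,"dy":0,"dz":0,"ax":0,"ay":0,"az":0},{"dx":0,"dy":0,"dz":0,"ax":0,"ay":0,"az":0}]'
```

```text
time: 49.5
tcp_pos: [372.0, -317.9, 107.6]
orientation: [0.73, 0.684, -0.0, 0.001]
contact_force: [-0.5, 0.7, -0.8]
gripper_width: 0.265
grip_force: 98.6
time: 49.67
tcp_pos: [371.7, -317.7, 107.0]
orientation: [0.73, 0.684, -0.0, 0.0]
contact_force: [-0.2, 0.1, -2.1]
gripper_width: 0.257
grip_force: 98.6
```

```bash

python3 -m jog '[{"dx":0,"dy":0,"dz":-0.0015,"ax":0,"ay":0,"az":0},{"dx":0,"dy":0,"dz":-0.0015,"ax":0,"ay":0,"az":0},{"dx":0,"dy":0,"dz":-0.0015,"ax":0,"ay":0,"az":0},{"dx":0,"dy":0,"dz":0,"ax":0,"ay":0,"az":0},{"dx":0,"dy":0,"dz":0,"ax":0,"ay":0,"az":0}]'
python3 -m jog '[{"dx":0,"dy":0,"dz":-0.0005,"ax":0,"ay":0,"az":0},{"dx":0,"dy":0,"dz":0,"ax":0,"ay":0,"az":0},{"dx":0,"dy":0,"dz":0,"ax":0,"ay":0,"az":0}]'
```

```text
time: 50.08
tcp_pos: [371.6, -317.5, 102.0]
orientation: [0.73, 0.684, 0.0, -0.0]
contact_force: [-0.3, -1.0, -1.3]
gripper_width: 0.257
grip_force: 98.6
time: 50.33
tcp_pos: [371.7, -317.4, 101.9]
orientation: [0.73, 0.684, -0.0, -0.0]
contact_force: [-2.3, 2.0, 6.0]
gripper_width: 0.261
grip_force: 99.5
```

Contact. Release, rise and check.

```bash

python3 -m jog '[{"dx":0,"dy":0,"dz":0.0005,"ax":0,"ay":0,"az":0},{"dx":0,"dy":0,"dz":0,"ax":0,"ay":0,"az":0},{"dx":0,"dy":0,"dz":0,"ax":0,"ay":0,"az":0},{"dx":0,"dy":0,"dz":0,"ax":0,"ay":0,"az":0}]' -0.3
python3 -m jog '[{"dx":0,"dy":0,"dz":0.01,"ax":0,"ay":0,"az":0},{"dx":0,"dy":0,"dz":0.03,"ax":0,"ay":0,"az":0},{"dx":0,"dy":0,"dz":0.036,"ax":0,"ay":0,"az":0},{"dx":0,"dy":0,"dz":0.036,"ax":0,"ay":0,"az":0},{"dx":0,"dy":0,"dz":0.02,"ax":0,"ay":0,"az":0}]' >/dev/null
python3 -m jog '[{"dx":0.03,"dy":0.02,"dz":0.01,"ax":0,"ay":0,"az":0},{"dx":0.03,"dy":0.02,"dz":0,"ax":0,"ay":0,"az":0},{"dx":0.03,"dy":0.02,"dz":0,"ax":0,"ay":0,"az":0},{"dx":0,"dy":0,"dz":0,"ax":0,"ay":0,"az":0},{"dx":0,"dy":0,"dz":0,"ax":0,"ay":0,"az":0}]' >/dev/null
python3 - <<'E'
from h import *
s=st(); c=cam("wrist"); cv2.imwrite("pics/w14.png",c["p"][:,:,::-1])
for m in modules(c,20,54): print(*m)
hsv=cv2.cvtColor(c["p"],cv2.COLOR_RGB2HSV); y=(hsv[...,0]>22)&(hsv[...,0]<36)&(hsv[...,1]>150)&(hsv[...,2]>90)
for b in blobs(y,300):
    q=pts(b); v=rays(c,q); f=-(v@c["R"])[:,2]; P=c["o"]+v*(c["d"][b]/f)[:,None]; t=P[np.abs(P[:,2]-54)<4]; print(q.mean(0).round(),len(t),t.mean(0).round(1) if len(t) else None, t[:,2].std().round(2) if len(t) else "")
E
```

```text
time: 50.67
tcp_pos: [371.7, -317.5, 102.1]
orientation: [0.73, 0.684, 0.0, 0.0]
contact_force: [-0.5, -0.2, 0.2]
gripper_width: 0.651
grip_force: 0.0
t51.5 tcp [ 463.6 -254.8  244.9] yaw 86.60 tilt [0.0015 0.001 ] F [-0.1 -0.4  0.8] w 0.653 g 0.0 j [ 1.23  0.36 -0.97  1.69  0.31  1.26  0.13]
[342. 303.] slab (array([ 485.7, -322.2]), array([ 76.3, 118.7]), 89.8) block (array([ 485.7, -319.5]), array([85.7, 48.6]), 1.6) ztop 53.8
[214. 296.] slab (array([ 373.1, -316.1]), array([72.9, 58.1]), 86.9) block (array([ 369.2, -309.2]), array([52.7, 25.1]), 47.4) ztop 53.7
[422.  39.] 0 None 
[385. 293.] 524 [ 512.1 -316.6   53.4] 1.05
[214. 296.] 740 [ 370.4 -310.6   53.6] 0.9
[316. 307.] 1331 [ 456.1 -323.    53.7] 0.85
```

View pics/w14.png

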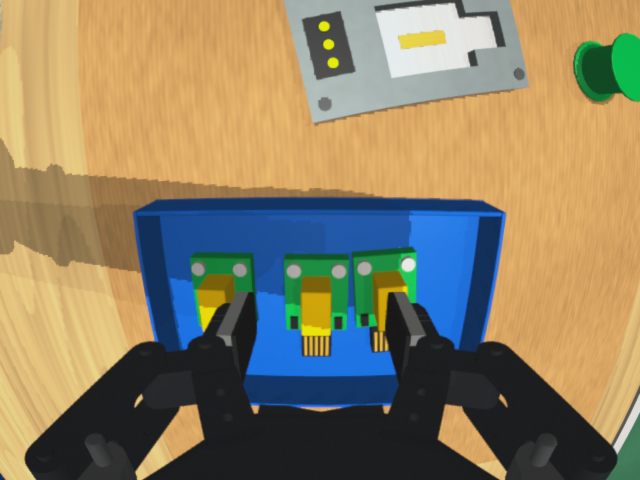

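All three modules lie flat and upright on the tote floor at (220,290), (316,305), (388,290), block tops all at 53.6 mm; the gripper is clear.

```bash
python3 -c "
from plant import *
print(sign_off())"
```

```text
the job is handed in; nothing more can be done
None
```

The job is handed in: all three green modules were pressed home flush in the jig, the start button was pressed to its stop, and the modules now lie flat and upright in the blue tote, about 52 s in by the robot's clock.

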